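# Clear the marking-out plate: clip up the gauges, sweep the chips

### The arm

A 6-joint arm with a two-finger parallel gripper is mounted at the origin on a cart in front of the work surface, level with it; the furniture and walls round the work are solid. World frame = base frame: x ahead of the robot, y to its left, z up, the work surface at z = 0. Lengths are in m, angles in rad, forces in N, time in s.
With the tool pointing down it reaches from about 0.25 to 0.775 m from the base axis. Payload 4 kg.
Tool frame: the origin (TCP) lies on the centre line of the jaws, within the pads' length; the fingertips stand 25 mm ahead of it and the grasp point (between the pads) lies 6 mm ahead of it; z points along the fingers, y is the line along which they close (so a half turn about z gives the same grasp; the last joint's range is limited). The gripper opens to 94 mm and grips with 3 to 60 N. Pads are 16 mm wide; open, the fingers measure 119 mm over their backs; the gripper's body (75 mm by 177 mm) begins 78 mm behind the grasp point.
Start: joints at [1.064, 0.087, 1.371, -0, 1.684, -0.103], TCP at [0.216, 0.506, 0.231] pointing down, gripper open.
Joint ranges: [-3.1, 3.1], [-0.76, 2.03], [0.27, 2.55], [-1.08, 4.22], [0.17, 2.65], [-2.57, 2.57]. Speed limits (rad/s): [2.79, 2.79, 3.14, 3.14, 3.14, 3.14].

### API

Orientations are given as [roll, pitch, yaw] about the fixed x, y, z axes, in that order (R = Rz(yaw) Ry(pitch) Rx(roll)).
In Python, from bench import robot, imaging gives the robot as it stands. The module is installed in compiled form; this text tells all that it offers.
- The arm moves only by the tool drive_tool, never from a script. Its argument "series" is a list of rows, each a list of 3 entries, a list of its own where there are three numbers: the finger opening in m, from 0 to 0.094, then the shift along the tool's x, y, z in m, then the turn, a rotation vector about the tool's x, y, z in rad. A call has 1 to 5 rows; each row is the pose to reach, as a shift and turn from the pose commanded when the call began, along the tool's axes at that moment; what a row does not reach only later rows make up. A row lasts 1/8 s, in which the tool goes at most 62.5 mm and 10.7 degrees, less where a joint would pass 70% of its speed; a pose out of reach is approached as far as the arm can. A call with a gripper value outside its range is refused whole. The fingers move at their own pace and stop on an object; the grip force is fixed at half the most. Time passes only in rows, so rows that repeat a pose let the fingers close. It gives the time, the measured TCP pose, the force, the opening and the grip force at its end, in the units of the state.
- robot.get_obs(): the state, without advancing time (a new reading comes with each control period).
- imaging.snapshot(name): name is "scene" or "side" or "wrist"; returns the picture (384x512x3 uint8, red, green, blue); there is no depth.
- imaging.get_calibration(name): a dict with "intrinsics" (3x3 intrinsics, pixels), "position" and "rotation" of the camera in the world. Camera axes: x right, y up, looking along -z (the intrinsics and any distortion apply to the point x, -y, -z); pixel columns grow to the right and rows downward; lengths in m; the calibration is good to about 2 mm. A picture is of the moment at which its call begins: read the wrist's pose just before it. get_calibration takes no time and is no camera call; for the wrist camera it gives the pose at the moment of the call.
- robot.close_job(): hands the job in; it is judged then, once.
The state is a dict: "time": time; "joint_positions": joint angles; "qvel": joint speeds; "joint_torque": joint torques, N m; "tool_pos": TCP position; "ee_rot": TCP orientation; "wrist_force": force on the tool from outside, world axes, zero at the start; "wrist_torque": the same for the moment, N m; "width": finger opening in m; "finger_force": force on a finger pad.
Only numpy, scipy, OpenCV 4.12 (cv2) and the standard library are available. Lean on these libraries where they do the work, as an engineer would, in place of code of your own. Each camera call takes 0.05 s, during which the arm holds its last target. There are 200 camera calls.

### The job

Clear the marking-out plate at the end of the shift: first clip every plug gauge standing on it onto the tether rail by its snap hook, one gauge to an eye, pressing the gate against the eye's front bar until it springs shut behind it and the gauge hangs free and upright. Then sweep all the coiled chips off the plate into its blue trough with the scraper block - the chips are sharp, so do not touch them with the fingers - and stand the block back lengthwise on its rubber pad. Do not topple a gauge, and leave the small cardboard box alone.

Things in the scene. Friction and masses are not known exactly. Their poses are not given: they have to be found in the camera images.
- plate: Fixed steel marking-out plate, top face 190 (x) x 234 mm (y), 40 mm above the bench; origin on the bench under its centre, +x away from the trough. Blue lips 8 mm high on it at y = +-107 to +-117 mm leave 214 mm free between them; no lip at the x = +95 mm edge; the chips drop off the x = -95 mm edge into the trough.
- trough (a point): centre of the trough's floor (plate x = -128 mm), 4 mm above the bench; axes as the plate. Blue open trough, inside 67 mm (x) x 226 mm (y), walls 30 mm above the bench, reaching from the plate's edge.
- rail: Fixed yellow tether rail, 300 mm long (y); origin on the bench under the middle eye's front bar, +x away from the robot. From a yellow beam (front face x = +58 mm, top 205 mm) three eyes stick out to -x: level U loops of 8 mm steel bar. The ends of the loops' front bars (x = 0, along y, straight for 50 mm) run back to the beam. Free space below the eyes up to x = +50 mm.
- eye_1 (a point): centre of the front bar of a rail eye, at y = +100 mm (left seen from the robot) of the rail, 190 mm above the bench; axes as the rail: y along the bar, x into the eye
- eye_2 (a point): centre of the front bar of a rail eye, at y = 0 (middle) of the rail, 190 mm above the bench; axes as the rail: y along the bar, x into the eye
- eye_3 (a point): centre of the front bar of a rail eye, at y = -100 mm (right) of the rail, 190 mm above the bench; axes as the rail: y along the bar, x into the eye
- gauge_a: Loose plug gauge standing on the plate (may be absent), 158 mm tall, 0.25 kg: steel plug 44 mm across, 45 mm high; on it a dark snap hook 14 mm thick (y), x = -26 to +21 mm; on top an orange thumb tab. Origin under the plug, z up, +x towards the hook's mouth, which is open from z = 60 mm to the nose tip at 89 mm at x = +15 mm, shut by the gate; room behind it back to x = -17 mm.
- gauge_a_seat (a point): centre of the eye's bar once it sits in the hook: x = 0, z = 102.5 mm in the gauge's frame, under the peak of the hook's inverted-V roof. The orange tab to grip it by stands above: 14 mm thick (y), 24 mm wide (x), z = 116 to 158 mm in the gauge's frame, centred on x = y = 0.
- gauge_a_gate (a joint): angle of the brass sprung gate: 0 shut, 1.25 rad fully in; hinged at its foot (x = 15, z = 60 mm), 28 mm long, opens inward only, springs shut. A bar coming in at gauge z = 70 to 83 mm has to go to about x = -12 mm, nearly to the back, before the gate slips past it; it takes 2 to 5 N. Then the hook is lowered 25 mm onto the bar.
- gauge_b: Loose plug gauge standing on the plate (may be absent), 158 mm tall, 0.25 kg: steel plug 44 mm across, 45 mm high; on it a dark snap hook 14 mm thick (y), x = -26 to +21 mm; on top an orange thumb tab. Origin under the plug, z up, +x towards the hook's mouth, which is open from z = 60 mm to the nose tip at 89 mm at x = +15 mm, shut by the gate; room behind it back to x = -17 mm.
- gauge_b_seat (a point): centre of the eye's bar once it sits in the hook: x = 0, z = 102.5 mm in the gauge's frame, under the peak of the hook's inverted-V roof. The orange tab to grip it by stands above: 14 mm thick (y), 24 mm wide (x), z = 116 to 158 mm in the gauge's frame, centred on x = y = 0.
- gauge_b_gate (a joint): angle of the brass sprung gate: 0 shut, 1.25 rad fully in; hinged at its foot (x = 15, z = 60 mm), 28 mm long, opens inward only, springs shut. A bar coming in at gauge z = 70 to 83 mm has to go to about x = -12 mm, nearly to the back, before the gate slips past it; it takes 2 to 5 N. Then the hook is lowered 25 mm onto the bar.
- gauge_c: Loose plug gauge standing on the plate (may be absent), 158 mm tall, 0.25 kg: steel plug 44 mm across, 45 mm high; on it a dark snap hook 14 mm thick (y), x = -26 to +21 mm; on top an orange thumb tab. Origin under the plug, z up, +x towards the hook's mouth, which is open from z = 60 mm to the nose tip at 89 mm at x = +15 mm, shut by the gate; room behind it back to x = -17 mm.
- gauge_c_seat (a point): centre of the eye's bar once it sits in the hook: x = 0, z = 102.5 mm in the gauge's frame, under the peak of the hook's inverted-V roof. The orange tab to grip it by stands above: 14 mm thick (y), 24 mm wide (x), z = 116 to 158 mm in the gauge's frame, centred on x = y = 0.
- gauge_c_gate (a joint): angle of the brass sprung gate: 0 shut, 1.25 rad fully in; hinged at its foot (x = 15, z = 60 mm), 28 mm long, opens inward only, springs shut. A bar coming in at gauge z = 70 to 83 mm has to go to about x = -12 mm, nearly to the back, before the gate slips past it; it takes 2 to 5 N. Then the hook is lowered 25 mm onto the bar.
- chip_1: Loose dark coiled steel chip (may be absent), 32 x 18 x 18 mm, on the plate; origin at the centre of its underside
- chip_2: Loose dark coiled steel chip (may be absent), 32 x 18 x 18 mm, on the plate; origin at the centre of its underside
- chip_3: Loose dark coiled steel chip (may be absent), 32 x 18 x 18 mm, on the plate; origin at the centre of its underside
- chip_4: Loose dark coiled steel chip (may be absent), 32 x 18 x 18 mm, on the plate; origin at the centre of its underside
- scraper_block: Loose scraper block: wooden bar with a rubber sole, 190 mm long (y), 46 mm wide (x), 22 mm high, with an upright red square grip 26 x 26 mm in its middle from z = 22 to 88 mm; origin under its centre; 0.3 kg
- pad: Fixed black rubber pad, 76 (x) x 220 mm (y), 1 mm thin and soft: the block stands at bench height on it, lengthwise; origin under its centre, z = 0 at the bench
- nipple_box: Loose bystander, small cardboard box, 43 x 65 x 37 mm, at the far left of the bench, to be left alone; origin under its centre

How it is judged:
By the outcome, as a careful person would: the job done as asked, in the order asked, and still so for the second after the job is handed in, with the robot touching nothing.
Of gauge_a, gauge_b, gauge_c only 2 to 3 are there at a start; the rules pass over those that are not, and their reading is None.
Of chip_1, chip_2, chip_3, chip_4 only 2 to 4 are there at a start; the rules pass over those that are not, and their reading is None.
At some moment in a run one of scraper_block, chip_1, chip_2, chip_3, chip_4 may be knocked a few centimetres aside while the robot is not near it.
It also fails if it takes over 210 s, if anything falls off the work surface, if the arm or the gripper's body presses on something with over 40 N, if the wrist force passes 120 N, or if a joint passes its speed limit or range.

## Working session

There is one attempt and no reset: what is moved stays moved. The work goes in short steps, Python scripts to look and compute and a tool call to move; the robot and the scene stay as the last step left them, time stands still between calls to the robot, and variables do not carry over. Pictures are saved under pics/ and viewed, at most 14 in all, crops included, and the job is handed in when it is done.

Besides the shell and the picture viewer there is one more tool, called as name(argument=value, ...) on one line, values as JSON. drive_tool: Moves the arm, as the interface text tells. Its arguments: {"type":"object","properties":{"series":{"type":"array"}},"required":["series"]}

```bash
mkdir -p pics
cat > h.py <<'E'
import numpy as np, cv2
from bench import robot, imaging
from scipy.spatial.transform import Rotation as R
def snap(cam,fn=None):
    c=imaging.get_calibration(cam); im=imaging.snapshot(cam)
    if fn: cv2.imwrite('pics/'+fn,cv2.cvtColor(im,cv2.COLOR_RGB2BGR))
    return im,c
def ray(c,u,v):
    K=np.array(c['intrinsics']);d=np.linalg.inv(K)@[u,v,1]
    return np.array(c['position']),np.array(c['rotation'])@np.array([d[0],-d[1],-d[2]])
def at(c,u,v,z):
    p,d=ray(c,u,v);return p+d*(z-p[2])/d[2]
def proj(c,X):
    K=np.array(c['intrinsics']);q=np.array(c['rotation']).T@(np.array(X)-c['position'])
    q=K@[q[0],-q[1],-q[2]];return q[:2]/q[2]
E
python3 - <<'E'
from h import *
import pickle
o=robot.get_obs()
print({k:np.round(v,3) for k,v in o.items()})
C={}
for n in('scene','side','wrist'):
    im,c=snap(n,n+'0.png');C[n]=c;print(n,{k:np.round(v,3).tolist() if not isinstance(v,str) else v for k,v in c.items()})
pickle.dump(C,open('c0.pkl','wb'))
E
```

```text
{'time': np.float64(0.0), 'joint_positions': array([ 1.064,  0.088,  1.372, -0.   ,  1.684, -0.103]), 'qvel': array([ 0.001, -0.001, -0.   ,  0.001, -0.002,  0.001]), 'joint_torque': array([ 0.0000e+00, -3.4019e+01, -3.0242e+01,  7.2000e-02,  3.3000e-02,
       -0.0000e+00]), 'tool_pos': array([0.216, 0.505, 0.229]), 'ee_rot': array([-3.139, -0.   ,  2.738]), 'wrist_force': array([ 0.188, -0.494, -0.473]), 'wrist_torque': array([-0.044,  0.04 , -0.042]), 'finger_force': np.float64(0.0), 'width': np.float64(0.094)}
scene {'intrinsics': [[379.331, 0.0, 253.874], [0.0, 379.331, 195.103], [0.0, 0.0, 1.0]], 'position': [-0.181, -0.338, 0.824], 'rotation': [0.846, 0.021, -1.107]}
side {'intrinsics': [[492.047, 0.0, 245.58], [0.0, 492.047, 198.445], [0.0, 0.0, 1.0]], 'position': [0.045, 1.218, 0.7], 'rotation': [1.152, -0.025, -2.748]}
wrist {'intrinsics': [[271.28, 0.0, 256.194], [0.0, 271.28, 190.131], [0.0, 0.0, 1.0]], 'position': [0.144, 0.537, 0.384], 'rotation': [-0.273, 0.002, 1.166]}
```

View pics/scene0.png

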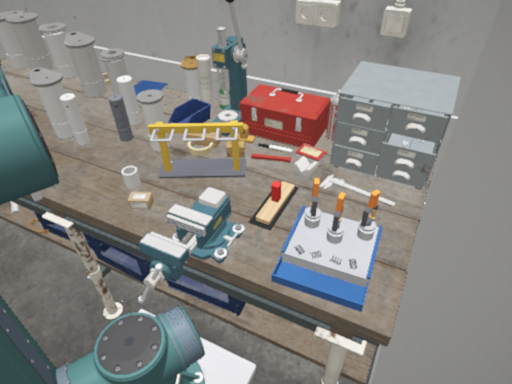

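View pics/side0.png

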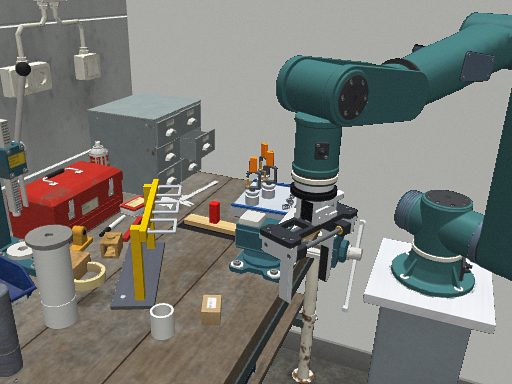

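The scene shows 3 gauges on the plate (about 313,205; 338,220; 370,215), 4 chips (300,250; 317,255; 336,260; 353,264), the block on its pad (275,200) and the rail (200,140). I'll enlarge the plate and the rail.

```bash
sed -i "s/np.array(c\['rotation'\])/R.from_euler('xyz',c['rotation']).as_matrix()/g" h.py
python3 - <<'E'
from h import *
im=cv2.imread('pics/scene0.png')
a=cv2.resize(im[170:305,250:400],None,fx=5,fy=5,interpolation=cv2.INTER_CUBIC)[:600]
b=cv2.resize(im[115:232,140:300],None,fx=5,fy=5,interpolation=cv2.INTER_CUBIC)
cv2.imwrite('pics/cA.png',a[:600,:800]);cv2.imwrite('pics/cB.png',b[:600,:800])
E
```

```text
(no output)
```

View pics/cA.png

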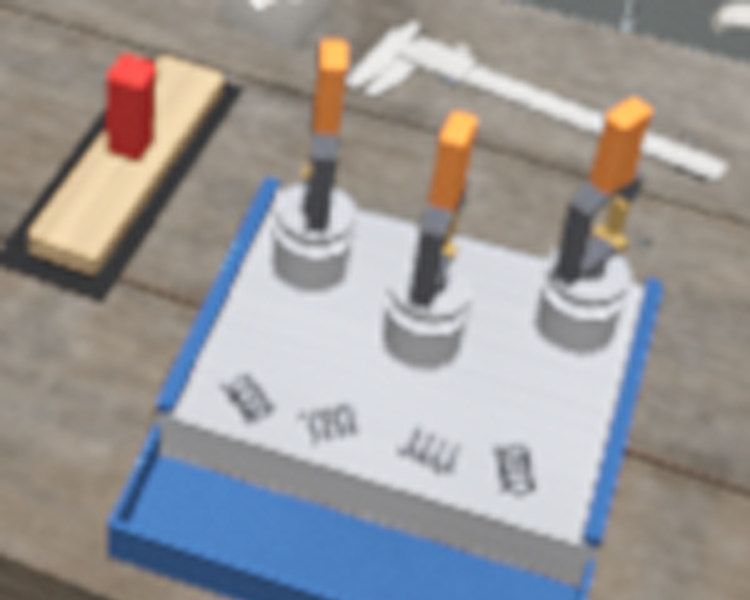

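View pics/cB.png

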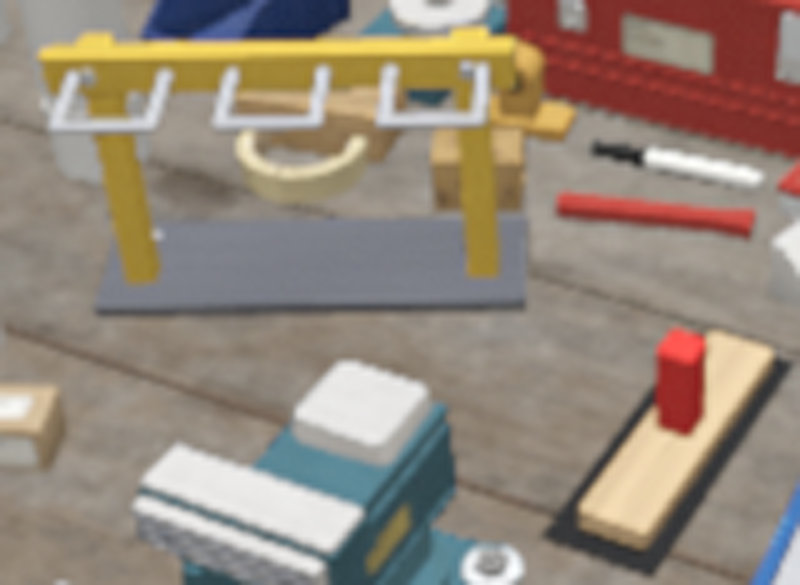

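The crops show the tab tops at A-crop (335,52), (461,127), (631,112); the plate's front edge from (165,415) to (590,545); the eyes' front bars at B-crop (55..155,128), (218..322,125), (382..485,121); the grip top at (684,345).

Run:
```python
from h import *
import pickle
c=pickle.load(open('c0.pkl','rb'))['scene']
A=lambda x,y,z:np.round(at(c,250+x/5,170+y/5,z),4)
B=lambda x,y,z:np.round(at(c,140+x/5,115+y/5,z),4)
for n,p in dict(t1=(335,52),t2=(461,127),t3=(631,112)).items(): print(n,A(*p,.198))
for n,p in dict(t1b=(311,295),t2b=(425,368),t3b=(575,350)).items(): print(n,'plugfront bottom',A(*p,.04))
for p in [(160,412),(592,543),(275,180),(655,280)]: print('plate',A(*p,.045))
for p in [(248,400),(330,423),(430,450),(516,470)]: print('chip',A(*p,.047))
for p in [(55,128),(155,128),(218,125),(322,125),(382,122),(485,120)]: print('eye',B(*p,.19))
for p in [(42,52),(515,44)]: print('beam top front',B(*p,.205))
print('grip',B(684,345,.088))
for p in [(580,515),(645,537),(710,335),(775,352)]: print('block',B(*p,.022))
for p in [(545,535),(655,570),(790,365)]: print('pad',B(*p,.001))
```

```text
t1 [ 0.5667 -0.1328  0.198 ]
t2 [ 0.5376 -0.2084  0.198 ]
t3 [ 0.5842 -0.281   0.198 ]
t1b plugfront bottom [ 0.5449 -0.1411  0.04  ]
t2b plugfront bottom [ 0.5202 -0.2153  0.04  ]
t3b plugfront bottom [ 0.5677 -0.2848  0.04  ]
plate [ 0.4262 -0.0997  0.045 ]
plate [ 0.4415 -0.3243  0.045 ]
plate [ 0.6199 -0.0906  0.045 ]
plate [ 0.6338 -0.3123  0.045 ]
chip [ 0.4523 -0.139   0.047 ]
chip [ 0.4561 -0.1833  0.047 ]
chip [ 0.4614 -0.2356  0.047 ]
chip [ 0.4678 -0.2787  0.047 ]
eye [0.5439 0.3886 0.19  ]
eye [0.5696 0.3329 0.19  ]
eye [0.5885 0.2998 0.19  ]
eye [0.615  0.2421 0.19  ]
eye [0.6332 0.2106 0.19  ]
eye [0.6613 0.1547 0.19  ]
beam top front [0.5928 0.4334 0.205 ]
beam top front [0.725  0.1671 0.205 ]
grip [0.6305 0.007  0.088 ]
block [0.5322 0.0298 0.022 ]
block [ 0.5322 -0.0129  0.022 ]
block [0.7199 0.0266 0.022 ]
block [ 0.7219 -0.0188  0.022 ]
pad [0.5265 0.0511 0.001 ]
pad [ 0.5286 -0.0212  0.001 ]
pad [ 0.7373 -0.0244  0.001 ]
```

```bash
cat >> h.py <<'E'
def go(x,y,z,yaw):
    o=robot.get_obs();M=R.from_euler('xyz',o['ee_rot'])
    T=R.from_euler('xyz',[np.pi,0,yaw])
    d=M.inv().apply(np.array([x,y,z])-o['tool_pos']);r=(M.inv()*T).as_rotvec()
    print('shift',np.round(d,4).tolist(),'turn',np.round(r,4).tolist(),'t',round(float(o['time']),2))
E
python3 -c "
from h import *
go(.5,-.2,.38,1.3)"
```

```text
shift [-0.5384, -0.5373, -0.1496] turn [-0.0015, 0.0011, 1.4378] t 0.15
```

drive_tool(series=[[0.04, [-0.03, -0.03, -0.05], [0, 0, 0.18]], [0.04, [-0.07, -0.07, -0.09], [0, 0, 0.36]], [0.04, [-0.11, -0.11, -0.12], [0, 0, 0.54]], [0.04, [-0.155, -0.155, -0.15], [0, 0, 0.72]], [0.04, [-0.2, -0.2, -0.15], [0, 0, 0.9]]])

```text
time: 0.78
tool_pos: [0.3151, 0.2592, 0.3806]
ee_rot: [3.138, -0.001, 1.833]
wrist_force: [1.6, 0.4, -0.8]
width: 0.0474
finger_force: 0.0
```

```bash
python3 -c "
from h import *
go(.5,-.2,.38,1.3)"
```

```text
shift [-0.4915, 0.0595, 0.0003] turn [0.0036, -0.0021, 0.533] t 0.78
```

drive_tool(series=[[0.04, [-0.06, 0.005, 0], [0, 0, 0.11]], [0.04, [-0.12, 0.01, 0], [0, 0, 0.22]], [0.04, [-0.18, 0.02, 0], [0, 0, 0.33]], [0.04, [-0.24, 0.03, 0], [0, 0, 0.44]], [0.04, [-0.3, 0.036, 0], [0, 0, 0.53]]])

```text
time: 1.4
tool_pos: [0.4287, -0.0213, 0.3783]
ee_rot: [-3.142, -0.0, 1.305]
wrist_force: [0.9, 0.3, 0.5]
width: 0.0398
finger_force: 0.0
```

```bash
python3 -c "
from h import *
go(.5,-.2,.38,1.3)"
```

```text
shift [-0.1537, 0.1158, -0.0018] turn [-0.0, -0.0004, 0.0046] t 1.4
```

drive_tool(series=[[0.04, [-0.05, 0.038, 0], [0, 0, 0]], [0.04, [-0.1, 0.076, 0], [0, 0, 0]], [0.04, [-0.154, 0.116, 0], [0, 0, 0]], [0.04, [-0.154, 0.116, 0], [0, 0, 0]], [0.04, [-0.154, 0.116, 0], [0, 0, 0]]])

```text
time: 2.02
tool_pos: [0.5002, -0.198, 0.378]
ee_rot: [-3.14, -0.001, 1.307]
wrist_force: [0.3, 0.5, -0.1]
width: 0.0402
finger_force: 0.0
```

Run:
```python
from h import *
import pickle
im,c=snap('wrist','w1.png');pickle.dump(c,open('c1.pkl','wb'))
print(c['position'],c['rotation'],robot.get_obs()['tool_pos'])
```

```text
[ 0.52123806 -0.12189055  0.5326378 ] [-0.27323659  0.00223668 -0.26437891] [ 0.50011692 -0.19727945  0.37877775]
```

View pics/w1.png

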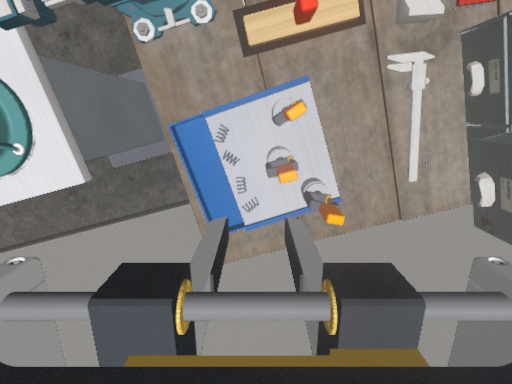

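The wrist view shows the plate (200–340, 80–230), gauge tabs at (297,111), (287,176), (331,214), and the chips on the left. I'll enlarge it to read the hook directions.

Run:
```python
import cv2
im=cv2.imread('pics/w1.png')
cv2.imwrite('pics/cC.png',cv2.resize(im[75:235,200:355],None,fx=3.75,fy=3.75,interpolation=cv2.INTER_CUBIC))
```

```text
(no output)
```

View pics/cC.png

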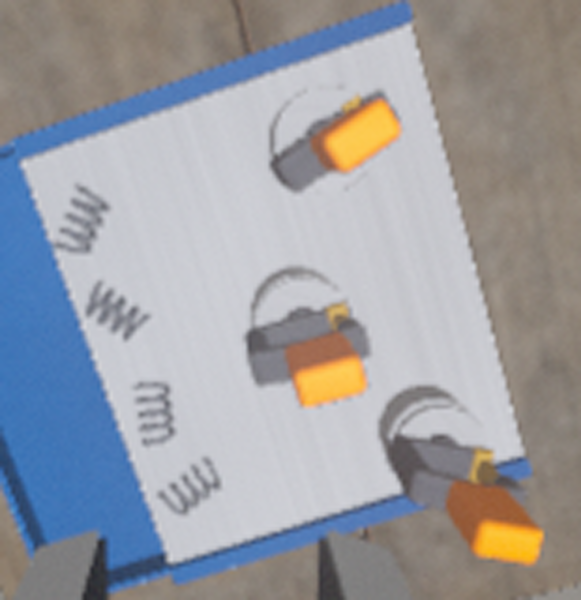

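Run:
```python
from h import *
import pickle
c=pickle.load(open('c1.pkl','rb'))
A=lambda p,z:at(c,200+p[0]/3.75,75+p[1]/3.75,z)
for n,ct,es in [('g1',(360,133),[((338,170),(400,128)),((315,143),(372,97))]),('g2',(332,380),[((303,405),(367,392)),((294,374),(358,360))]),('g3',(508,542),[((478,556),(537,563)),((495,521),(543,528))])]:
    print(n,A(ct,.198).round(4),[ (np.round(np.degrees(np.arctan2(*(A(b,.198)-A(a,.198))[[1,0]])),1),np.round(np.linalg.norm(A(b,.198)-A(a,.198)),4)) for a,b in es])
for p in [(25,155),(168,562),(410,5),(530,460)]: print('plate',A(p,.046).round(4))
```

```text
g1 [ 0.5671 -0.13    0.198 ] [(np.float64(18.7), np.float64(0.023)), (np.float64(23.3), np.float64(0.0223))]
g2 [ 0.5402 -0.2054  0.198 ] [(np.float64(-3.2), np.float64(0.022)), (np.float64(-2.5), np.float64(0.0219))]
g3 [ 0.5865 -0.2784  0.198 ] [(np.float64(-22.3), np.float64(0.0212)), (np.float64(-23.8), np.float64(0.0172))]
plate [ 0.4364 -0.1028  0.046 ]
plate [ 0.4451 -0.3148  0.046 ]
plate [ 0.6215 -0.0862  0.046 ]
plate [ 0.6349 -0.3091  0.046 ]
```

```bash
python3 -c "
from h import *
go(.567,-.131,.25,.35)"
```

```text
shift [0.0813, 0.0474, 0.1288] turn [-0.0004, -0.0005, 0.9585] t 2.08
```

drive_tool(series=[[0.04, [0.03, 0.02, 0.03], [0, 0, 0.18]], [0.04, [0.06, 0.035, 0.06], [0, 0, 0.36]], [0.04, [0.08, 0.047, 0.09], [0, 0, 0.54]], [0.04, [0.0815, 0.047, 0.11], [0, 0, 0.72]], [0.04, [0.0815, 0.047, 0.125], [0, 0, 0.9]]])

```text
time: 2.7
tool_pos: [0.5664, -0.1289, 0.2535]
ee_rot: [-3.141, -0.0, 0.406]
wrist_force: [1.1, 0.2, -0.2]
width: 0.0396
finger_force: 0.0
```

drive_tool(series=[[0.04, [0, 0, 0], [0, 0, 0.058]], [0.04, [0, 0, 0], [0, 0, 0.058]]])

```text
time: 2.95
tool_pos: [0.5666, -0.1298, 0.2547]
ee_rot: [3.141, -0.001, 0.353]
wrist_force: [-0.4, 0.6, 0.6]
width: 0.0398
finger_force: 0.0
```

Run:
```python
from h import *
import pickle
im,c=snap('wrist');pickle.dump(c,open('c2.pkl','wb'))
go(.567,-.131,.185,.35)
p=proj(c,[.567,-.131,.198]);print(p)
u,v=p.astype(int);u0=max(0,min(u-100,312));v0=max(0,min(v-75,234));print(u0,v0)
cv2.imwrite('pics/cD.png',cv2.resize(im[v0:v0+150,u0:u0+200,::-1],None,fx=4,fy=4,interpolation=cv2.INTER_CUBIC))
```

```text
shift [-0.0002, 0.0008, 0.0699] turn [0.001, -0.0017, 0.003] t 3.0
[258.03837104 213.0876981 ]
158 138
```

View pics/cD.png

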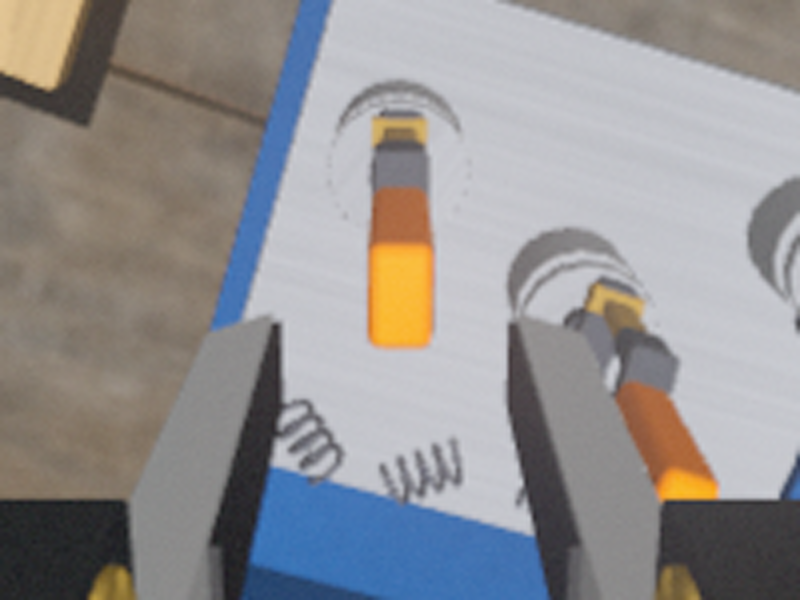

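The tab is centred (258,212) and aligned, against a prediction of (258,213). Descend and grip.

drive_tool(series=[[0.04, [0, 0, 0.04], [0, 0, 0]], [0.04, [0, 0, 0.069], [0, 0, 0]], [0.04, [0, 0, 0.069], [0, 0, 0]], [0.0, [0, 0, 0.069], [0, 0, 0]], [0.0, [0, 0, 0.069], [0, 0, 0]]])

```text
time: 3.62
tool_pos: [0.5679, -0.1319, 0.187]
ee_rot: [3.139, -0.003, 0.35]
wrist_force: [-0.4, -0.3, 0.2]
width: 0.0238
finger_force: 0.0
```

drive_tool(series=[[0.0, [0, 0, 0], [0, 0, 0]], [0.0, [0, 0, 0], [0, 0, 0]], [0.0, [0, 0, 0], [0, 0, 0]]])

```text
time: 4.0
tool_pos: [0.5675, -0.1317, 0.1861]
ee_rot: [3.141, -0.002, 0.35]
wrist_force: [-1.0, 1.6, 5.4]
width: 0.014
finger_force: 30.0
```

drive_tool(series=[[0.0, [0, 0, -0.04], [0, 0, 0]], [0.0, [0, 0, -0.1], [0, 0, 0]], [0.0, [0, 0, -0.16], [0, 0, 0]], [0.0, [0, 0, -0.19], [0, 0, 0]]])

```text
time: 4.5
tool_pos: [0.5672, -0.132, 0.3777]
ee_rot: [3.139, -0.003, 0.35]
wrist_force: [-0.2, 0.3, -3.2]
width: 0.0137
finger_force: 30.0
```

```bash
python3 -c "
from h import *
go(.503,.333,.375,.471)"
```

```text
shift [0.0989, -0.4589, 0.0017] turn [0.0029, -0.0028, -0.1215] t 4.5
```

drive_tool(series=[[0.0, [0.01, -0.05, 0], [0, 0, 0]], [0.0, [0.02, -0.11, 0], [0, 0, -0.03]], [0.0, [0.035, -0.17, 0], [0, 0, -0.06]], [0.0, [0.05, -0.23, 0], [0, 0, -0.09]], [0.0, [0.063, -0.29, 0], [0, 0, -0.1215]]])

```text
time: 5.12
tool_pos: [0.5263, 0.164, 0.3728]
ee_rot: [-3.141, 0.002, 0.472]
wrist_force: [0.6, 0.1, -2.1]
width: 0.014
finger_force: 30.0
```

```bash
python3 -c "
from h import *
go(.503,.333,.31,.471)"
```

```text
shift [0.0563, -0.1611, 0.0627] turn [-0.0003, 0.0025, 0.0008] t 5.12
```

drive_tool(series=[[0.0, [0.019, -0.054, 0], [0, 0, 0]], [0.0, [0.038, -0.108, 0.03], [0, 0, 0]], [0.0, [0.0563, -0.161, 0.06], [0, 0, 0]], [0.0, [0.0563, -0.161, 0.113], [0, 0, 0]], [0.0, [0.0563, -0.161, 0.113], [0, 0, 0]]])

```text
time: 5.75
tool_pos: [0.4994, 0.3297, 0.2512]
ee_rot: [3.141, 0.021, 0.473]
wrist_force: [-0.0, 0.4, -3.3]
width: 0.0137
finger_force: 30.0
```

Run:
```python
from h import *
import pickle
o=robot.get_obs();print(o['tool_pos'],o['ee_rot'])
C={};ims=[]
for n in('side','scene','wrist'):
    im,c=snap(n,n+'3.png');C[n]=c
    p=o['tool_pos'].copy();p[2]=.2;u,v=proj(c,p).astype(int)+([0,0] if n!='wrist' else [0,-40]);u0=max(0,min(u-65,382));v0=max(0,min(v-75,234));print(n,u0,v0)
    ims.append(cv2.resize(im[v0:v0+150,u0:u0+130,::-1],None,fx=4,fy=4,interpolation=cv2.INTER_CUBIC)[:, :])
pickle.dump(C,open('c3.pkl','wb'))
cv2.imwrite('pics/cE.png',cv2.resize(np.hstack(ims[:2]),(800,462),interpolation=cv2.INTER_AREA))
cv2.imwrite('pics/cE2.png',ims[2])
```

```text
[0.4994184  0.32974463 0.25117339] [3.14073974 0.0211371  0.47265722]
side 139 145
scene 91 75
wrist 190 101
```

View pics/cE.png

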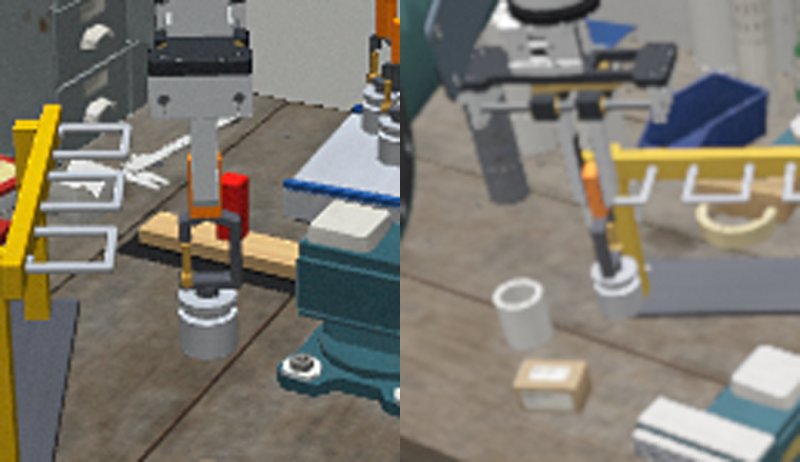

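Run:
```python
from h import *
import pickle
C=pickle.load(open('c3.pkl','rb'));c=C['side']
print(robot.get_obs()['ee_rot'],robot.get_obs()['tool_pos'])
S=lambda x,y:(139+x/3.077,145+y/3.077)
for p in [(110,269),(115,231),(122,206),(125,174),(126,154),(130,126)]: print(at(c,*S(*p),.19).round(4))
```

```text
[ 3.14141264 -0.00480055  0.47015418] [0.50532713 0.33123386 0.26454789]
[0.5415 0.3922 0.19  ]
[0.5685 0.3382 0.19  ]
[0.5852 0.2983 0.19  ]
[0.6126 0.2451 0.19  ]
[0.6318 0.2095 0.19  ]
[0.6586 0.1551 0.19  ]
```

View pics/cE2.png

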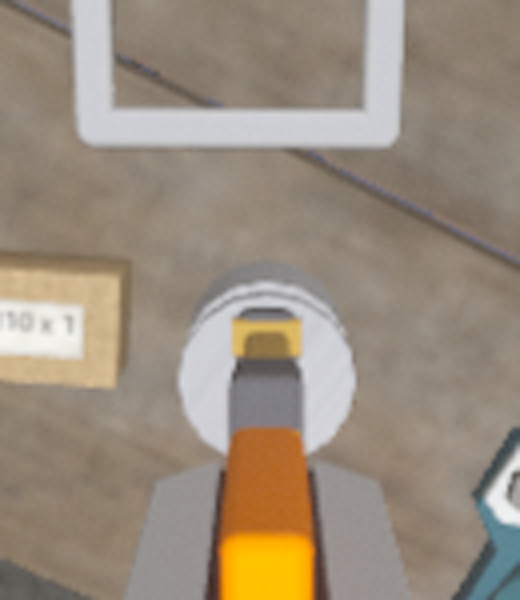

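Run:
```python
from h import *
import pickle
C=pickle.load(open('c3.pkl','rb'));c=C['wrist']
print(at(c,190+238/4,101+127/4,.19).round(4), proj(c,[.5562,.3621,.19]))
go(.5562,.3621,.259,.468)
```

```text
[0.5588 0.365  0.19  ] [251.29687447 137.27644968]
shift [0.0593, -0.0045, 0.0058] turn [0.0002, -0.0048, 0.0022] t 5.9
```

drive_tool(series=[[0.0, [0.0, -0.0045, 0.0055], [0, 0, 0]], [0.0, [0.02, -0.0045, 0.0055], [0, 0, 0]], [0.0, [0.04, -0.0045, 0.0055], [0, 0, 0]], [0.0, [0.055, -0.0045, 0.0055], [0, 0, 0]], [0.0, [0.06, -0.0045, 0.0055], [0, 0, 0]]])

```text
time: 6.52
tool_pos: [0.5556, 0.3624, 0.2573]
ee_rot: [-3.141, 0.0, 0.471]
wrist_force: [-2.2, -1.9, -3.7]
width: 0.0136
finger_force: 30.0
```

drive_tool(series=[[0.0, [0.006, 0, 0], [0, 0, 0]], [0.0, [0.01, 0, 0], [0, 0, 0]], [0.0, [0.01, 0, 0], [0, 0, 0]]])

```text
time: 6.9
tool_pos: [0.5648, 0.3674, 0.2559]
ee_rot: [3.142, -0.002, 0.471]
wrist_force: [0.0, 1.1, -5.8]
width: 0.0138
finger_force: 30.0
```

Run:
```python
from h import *
o=robot.get_obs();M=R.from_euler('z',.466)
d=M.inv().apply(o['tool_pos']-[.5565,.3625,0]);print(d,M.inv().apply(o['wrist_force']),o['ee_rot'])
```

```text
[0.00965074 0.00065248 0.25592732] [ 0.52056327  0.9370786  -5.76764747] [ 3.14157654e+00 -1.78186494e-03  4.71153925e-01]
```

drive_tool(series=[[0.0, [0.003, 0, 0], [0, 0, 0]], [0.0, [0.003, 0, 0], [0, 0, 0]]])

```text
time: 7.15
tool_pos: [0.5673, 0.3688, 0.256]
ee_rot: [-3.142, -0.001, 0.471]
wrist_force: [-0.1, 0.5, -5.7]
width: 0.0138
finger_force: 30.0
```

drive_tool(series=[[0.0, [0.002, 0, 0], [0, 0, 0]], [0.0, [0.002, 0, 0], [0, 0, 0]]])

```text
time: 7.4
tool_pos: [0.569, 0.3696, 0.2571]
ee_rot: [-3.142, -0.002, 0.471]
wrist_force: [-0.0, -0.8, -2.2]
width: 0.0136
finger_force: 30.0
```

Run:
```python
from h import *
C=imaging.get_calibration
o=robot.get_obs();M=R.from_euler('z',.466)
d=M.inv().apply(o['tool_pos']-[.5565,.3625,0]);print(d,M.inv().apply(o['wrist_force']))
im,c=snap('side','side4.png')
u,v=proj(c,[.5565,.3625,.2]).astype(int)
cv2.imwrite('pics/cF.png',cv2.resize(im[v-40:v+40,u-45:u+45,::-1],None,fx=7,fy=7,interpolation=cv2.INTER_CUBIC))
```

```text
[0.01429901 0.00072182 0.257114  ] [-0.40630523 -0.71255163 -2.22416482]
```

View pics/cF.png

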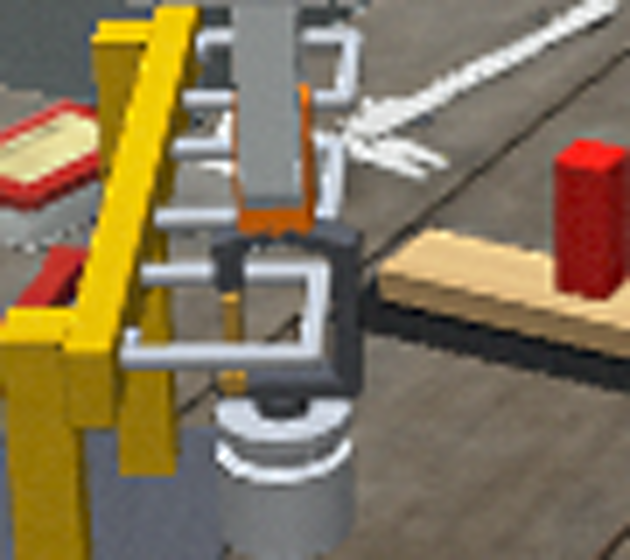

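The gate is shut with the bar inside (bar at 315,300; brass gate vertical at 232,330). Centre, lower onto the bar, release.

drive_tool(series=[[0.0, [-0.008, 0, 0], [0, 0, 0]], [0.0, [-0.014, 0, 0.004], [0, 0, 0]], [0.0, [-0.014, 0, 0.012], [0, 0, 0]], [0.0, [-0.014, 0, 0.019], [0, 0, 0]], [0.0, [-0.014, 0, 0.023], [0, 0, 0]]])

```text
time: 8.07
tool_pos: [0.5563, 0.3631, 0.2343]
ee_rot: [-3.142, -0.002, 0.471]
wrist_force: [-1.1, -0.7, 7.8]
width: 0.014
finger_force: 30.0
```

drive_tool(series=[[0.0, [0, 0, 0.0005], [0, 0, 0]], [0.0, [0, 0, 0.0005], [0, 0, 0]], [0.0, [0, 0, 0.0005], [0, 0, 0]]])

```text
time: 8.45
tool_pos: [0.5565, 0.3633, 0.2343]
ee_rot: [-3.142, -0.003, 0.471]
wrist_force: [-0.7, -0.5, 5.3]
width: 0.0137
finger_force: 30.0
```

drive_tool(series=[[0.02, [0, 0, 0], [0, 0, 0]], [0.03, [0, 0, 0], [0, 0, 0]], [0.04, [0, 0, 0], [0, 0, 0]], [0.04, [0, 0, 0], [0, 0, 0]]])

```text
time: 8.95
tool_pos: [0.556, 0.363, 0.2321]
ee_rot: [-3.142, 0.001, 0.471]
wrist_force: [-0.0, -0.2, 0.6]
width: 0.0397
finger_force: 0.0
```

drive_tool(series=[[0.04, [0, 0, -0.03], [0, 0, 0]], [0.04, [0, 0, -0.08], [0, 0, 0]], [0.04, [0, 0, -0.14], [0, 0, 0]]])

```text
time: 9.32
tool_pos: [0.5557, 0.3628, 0.3725]
ee_rot: [3.142, 0.003, 0.471]
wrist_force: [0.5, 0.8, 0.4]
width: 0.04
finger_force: 0.0
```

Run:
```python
from h import *
go(.54,-.206,.37,-.05)
im,c=snap('side','side5.png')
u,v=proj(c,[.5565,.3625,.17]).astype(int)
im2,c2=snap('scene','scene5.png')
a=cv2.resize(im[v-60:v+60,u-40:u+40,::-1],None,fx=4,fy=4,interpolation=cv2.INTER_CUBIC)
b=cv2.resize(im2[165:285,265:395,::-1],None,fx=4,fy=4,interpolation=cv2.INTER_CUBIC)[:480,:480]
cv2.imwrite('pics/cG.png',np.hstack([a,b]))
```

```text
shift [-0.2722, 0.4997, 0.0034] turn [0.0008, 0.0029, 0.5212] t 9.32
```

View pics/cG.png

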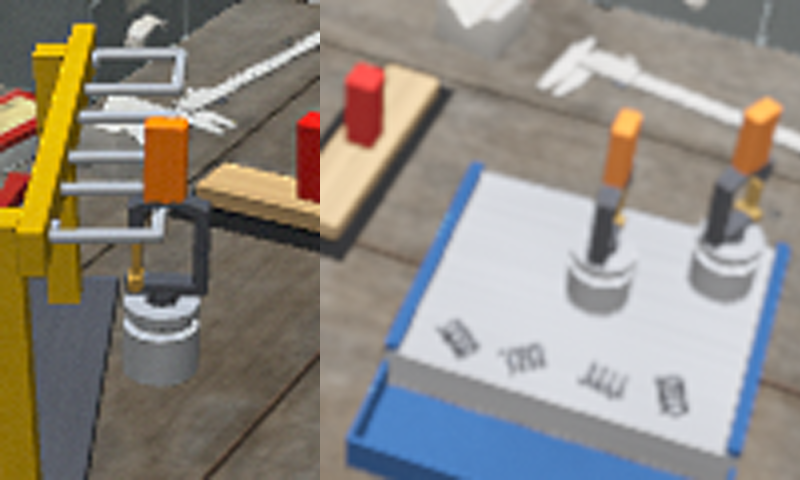

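Gauge 1 hangs upright with its gate shut; the others are undisturbed. Next is the middle one.

drive_tool(series=[[0.04, [-0.03, 0.05, 0], [0, 0, 0.1]], [0.04, [-0.058, 0.105, 0], [0, 0, 0.2]], [0.04, [-0.087, 0.16, 0], [0, 0, 0.31]], [0.04, [-0.116, 0.213, 0], [0, 0, 0.42]], [0.04, [-0.145, 0.266, 0], [0, 0, 0.52]]])

```text
time: 10.05
tool_pos: [0.5472, 0.0583, 0.3719]
ee_rot: [3.142, 0.0, -0.052]
wrist_force: [0.7, 0.4, -0.6]
width: 0.04
finger_force: 0.0
```

```bash
python3 -c "
from h import *
go(.539,-.2065,.25,-.05)"
```

```text
shift [0.0056, 0.2649, 0.1219] turn [0.0, 0.0004, -0.0019] t 10.05
```

drive_tool(series=[[0.04, [0.002, 0.06, 0], [0, 0, 0]], [0.04, [0.004, 0.12, 0.02], [0, 0, 0]], [0.04, [0.005, 0.18, 0.06], [0, 0, 0]], [0.04, [0.0056, 0.24, 0.1], [0, 0, 0]], [0.04, [0.0056, 0.265, 0.122], [0, 0, 0]]])

```text
time: 10.68
tool_pos: [0.5396, -0.2067, 0.2485]
ee_rot: [-3.141, 0.001, -0.05]
wrist_force: [0.6, 0.8, 0.1]
width: 0.0401
finger_force: 0.0
```

drive_tool(series=[[0.04, [0, 0, 0], [0, 0, 0]], [0.04, [0, 0, 0], [0, 0, 0]]])

```text
time: 10.92
tool_pos: [0.5405, -0.2043, 0.2508]
ee_rot: [-3.141, -0.0, -0.049]
wrist_force: [0.3, 0.5, 0.4]
width: 0.04
finger_force: 0.0
```

Run:
```python
from h import *
import pickle
im,c=snap('wrist');pickle.dump(c,open('c6.pkl','wb'))
go(.539,-.2065,.185,-.05)
p=proj(c,[.539,-.2065,.198]);print(p)
hsv=cv2.cvtColor(im,cv2.COLOR_RGB2HSV)
m=cv2.inRange(hsv,(8,180,225),(25,255,255))
n,l,s,ct=cv2.connectedComponentsWithStats(m)
for i in range(1,n):
    if s[i,4]>80:
        r=cv2.minAreaRect(np.argwhere(l==i)[:,::-1].astype(np.float32));print(s[i],ct[i].round(1),np.round(r[1],1),r[2],at(c,*ct[i],.198).round(4))
```

```text
shift [-0.0019, 0.0026, 0.0668] turn [0.0002, -0.0021, 0.0024] t 10.97
[259.45318348 216.12402899]
[338 138  25  31 446] [350.1 153. ] [15.2 29.5] 26.56505012512207 [ 0.587  -0.2781  0.198 ]
[251 202  16  26 374] [258.4 214.7] [25. 15.] 90.0 [ 0.5403 -0.2057  0.198 ]
```

drive_tool(series=[[0.04, [-0.001, 0.001, 0.04], [0, 0, 0]], [0.04, [-0.001, 0.001, 0.065], [0, 0, 0]], [0.04, [-0.001, 0.001, 0.065], [0, 0, 0]], [0.0, [-0.001, 0.001, 0.065], [0, 0, 0]], [0.0, [-0.001, 0.001, 0.065], [0, 0, 0]]])

```text
time: 11.6
tool_pos: [0.5404, -0.2057, 0.188]
ee_rot: [3.14, -0.004, -0.048]
wrist_force: [-0.4, 0.3, 0.8]
width: 0.0233
finger_force: 0.0
```

drive_tool(series=[[0.0, [0, 0, 0], [0, 0, 0]], [0.0, [0, 0, 0], [0, 0, 0]], [0.0, [0, 0, 0], [0, 0, 0]]])

```text
time: 11.98
tool_pos: [0.5399, -0.2059, 0.1871]
ee_rot: [3.141, -0.002, -0.049]
wrist_force: [-0.6, 1.0, 5.7]
width: 0.0137
finger_force: 30.0
```

drive_tool(series=[[0.0, [0, 0, -0.04], [0, 0, 0]], [0.0, [0, 0, -0.1], [0, 0, 0]], [0.0, [0, 0, -0.16], [0, 0, 0]], [0.0, [0, 0, -0.19], [0, 0, 0]]])

```text
time: 12.48
tool_pos: [0.5396, -0.206, 0.3787]
ee_rot: [3.14, -0.004, -0.049]
wrist_force: [0.3, -0.2, -2.6]
width: 0.0138
finger_force: 30.0
```

```bash
python3 -c "
from h import *
go(.5467,.244,.375,.466)"
```

```text
shift [-0.0149, -0.4498, 0.0029] turn [0.0025, -0.0031, -0.5149] t 12.47
```

drive_tool(series=[[0.0, [-0.002, -0.05, 0], [0, 0, -0.1]], [0.0, [-0.004, -0.11, 0], [0, 0, -0.2]], [0.0, [-0.006, -0.17, 0], [0, 0, -0.31]], [0.0, [-0.008, -0.23, 0], [0, 0, -0.42]], [0.0, [-0.01, -0.29, 0], [0, 0, -0.515]]])

```text
time: 13.1
tool_pos: [0.5432, 0.0861, 0.374]
ee_rot: [-3.141, 0.002, 0.469]
wrist_force: [-0.2, -0.1, -3.8]
width: 0.0134
finger_force: 30.0
```

```bash
python3 -c "
from h import *
go(.5467,.244,.26,.466)"
```

```text
shift [0.0748, -0.1391, 0.1139] turn [-0.0008, 0.0022, 0.003] t 13.1
```

drive_tool(series=[[0.0, [0.025, -0.05, 0], [0, 0, 0]], [0.0, [0.05, -0.1, 0.02], [0, 0, 0]], [0.0, [0.0745, -0.139, 0.06], [0, 0, 0.003]], [0.0, [0.0745, -0.139, 0.114], [0, 0, 0.003]], [0.0, [0.0745, -0.139, 0.114], [0, 0, 0.003]]])

```text
time: 13.72
tool_pos: [0.5429, 0.2411, 0.2512]
ee_rot: [-3.139, 0.021, 0.464]
wrist_force: [-0.1, 0.1, -2.9]
width: 0.0138
finger_force: 30.0
```

drive_tool(series=[[0.0, [0, 0, 0], [0, 0, 0]], [0.0, [0, 0, 0], [0, 0, 0]]])

```text
time: 13.98
tool_pos: [0.5496, 0.2421, 0.2666]
ee_rot: [3.14, -0.009, 0.462]
wrist_force: [-0.8, 0.2, -1.7]
width: 0.0139
finger_force: 30.0
```

```bash
cat >> h.py <<'E'
def rel(e):
    o=robot.get_obs();M=R.from_euler('z',.466)
    print('rel',M.inv().apply(o['tool_pos']-[e[0],e[1],0]).round(4),'F',M.inv().apply(o['wrist_force']).round(1),o['ee_rot'].round(3))
E
python3 -c "
from h import *
rel((.6005,.271)); go(.6005,.271,.26,.466)"
```

```text
rel [-0.0584 -0.003   0.2666] F [-0.6  0.5 -1.7] [ 3.14  -0.009  0.462]
shift [0.0584, -0.0032, 0.0071] turn [0.0012, -0.0088, -0.0039] t 13.97
```

drive_tool(series=[[0.0, [0.0, -0.001, 0.0], [0, 0, -0.002]], [0.0, [0.02, -0.001, 0.0], [0, 0, -0.002]], [0.0, [0.04, -0.001, 0.0], [0, 0, -0.002]], [0.0, [0.055, -0.001, 0.0], [0, 0, -0.002]], [0.0, [0.06, -0.001, 0.0], [0, 0, -0.002]]])

```text
time: 14.6
tool_pos: [0.6004, 0.2693, 0.2615]
ee_rot: [-3.142, 0.003, 0.465]
wrist_force: [-3.3, -1.4, -4.9]
width: 0.014
finger_force: 30.0
```

```bash
python3 -c "
from h import *
rel((.6005,.271)); go(.6005,.271,.26,.466)"
```

```text
rel [-0.0008 -0.0014  0.2615] F [-3.6  0.2 -4.9] [-3.142e+00  3.000e-03  4.650e-01]
shift [0.0008, -0.0014, 0.0015] turn [-0.0001, 0.0031, -0.0011] t 14.6
```

drive_tool(series=[[0.0, [0.006, 0, 0.001], [0, 0, 0]], [0.0, [0.011, 0, 0.001], [0, 0, 0]], [0.0, [0.011, 0, 0.001], [0, 0, 0]]])

```text
time: 14.98
tool_pos: [0.6113, 0.2751, 0.2605]
ee_rot: [-3.142, -0.002, 0.465]
wrist_force: [-0.6, 0.3, -5.4]
width: 0.0137
finger_force: 30.0
```

drive_tool(series=[[0.0, [0.0025, 0, 0], [0, 0, 0]], [0.0, [0.0025, 0, 0], [0, 0, 0]]])

```text
time: 15.22
tool_pos: [0.613, 0.276, 0.2607]
ee_rot: [-3.142, -0.001, 0.465]
wrist_force: [-1.2, -0.5, -4.8]
width: 0.0137
finger_force: 30.0
```

```bash
python3 -c "
from h import *
rel((.6005,.271))"
```

```text
rel [ 0.0134 -0.0011  0.2607] F [-1.3  0.1 -4.8] [-3.142e+00 -1.000e-03  4.650e-01]
```

drive_tool(series=[[0.0, [0.0015, 0, 0], [0, 0, 0]], [0.0, [0.0015, 0, 0], [0, 0, 0]]])

```text
time: 15.48
tool_pos: [0.6144, 0.2767, 0.2606]
ee_rot: [-3.142, -0.001, 0.465]
wrist_force: [-1.0, 0.5, -5.4]
width: 0.0138
finger_force: 30.0
```

```bash
python3 -c "
from h import *
rel((.6005,.271))"
```

```text
rel [ 0.015  -0.0011  0.2606] F [-0.7  0.9 -5.4] [-3.142e+00 -1.000e-03  4.650e-01]
```

drive_tool(series=[[0.0, [0.0015, 0, 0], [0, 0, 0]], [0.0, [0.0015, 0, 0], [0, 0, 0]]])

```text
time: 15.72
tool_pos: [0.6162, 0.2776, 0.2606]
ee_rot: [-3.142, -0.002, 0.465]
wrist_force: [0.1, 0.5, -2.5]
width: 0.0135
finger_force: 30.0
```

drive_tool(series=[[0.0, [0.001, 0, 0], [0, 0, 0]], [0.0, [0.001, 0, 0], [0, 0, 0]]])

```text
time: 15.98
tool_pos: [0.6167, 0.2778, 0.2615]
ee_rot: [3.141, -0.002, 0.465]
wrist_force: [0.8, -0.4, -2.5]
width: 0.0139
finger_force: 30.0
```

```bash
python3 -c "
from h import *
rel((.6005,.271))"
```

```text
rel [ 0.0175 -0.0012  0.2615] F [ 0.5 -0.7 -2.5] [ 3.141e+00 -2.000e-03  4.650e-01]
```

drive_tool(series=[[0.0, [-0.008, 0, 0], [0, 0, 0]], [0.0, [-0.0135, 0, 0.004], [0, 0, 0]], [0.0, [-0.0135, 0, 0.012], [0, 0, 0]], [0.0, [-0.0135, 0, 0.02], [0, 0, 0]], [0.0, [-0.0135, 0, 0.025], [0, 0, 0]]])

```text
time: 16.6
tool_pos: [0.6041, 0.2715, 0.2349]
ee_rot: [-3.141, 0.001, 0.465]
wrist_force: [-2.4, -0.2, 6.3]
width: 0.0139
finger_force: 30.0
```

drive_tool(series=[[0.0, [0, 0, 0.0005], [0, 0, 0]], [0.0, [0, 0, 0.0005], [0, 0, 0]]])

```text
time: 16.85
tool_pos: [0.6044, 0.2716, 0.235]
ee_rot: [-3.142, -0.0, 0.465]
wrist_force: [0.3, -0.3, -3.0]
width: 0.0139
finger_force: 30.0
```

drive_tool(series=[[0.0, [0, 0, 0.001], [0, 0, 0]], [0.0, [0, 0, 0.001], [0, 0, 0]], [0.0, [0, 0, 0.001], [0, 0, 0]]])

```text
time: 17.23
tool_pos: [0.6045, 0.2717, 0.2348]
ee_rot: [3.142, -0.001, 0.465]
wrist_force: [0.5, -0.1, 1.1]
width: 0.0137
finger_force: 30.0
```

drive_tool(series=[[0.02, [0, 0, 0], [0, 0, 0]], [0.03, [0, 0, 0], [0, 0, 0]], [0.04, [0, 0, 0], [0, 0, 0]], [0.04, [0, 0, 0], [0, 0, 0]]])

```text
time: 17.73
tool_pos: [0.6043, 0.2716, 0.234]
ee_rot: [-3.142, 0.0, 0.465]
wrist_force: [-0.7, -0.6, -0.3]
width: 0.0399
finger_force: 0.0
```

drive_tool(series=[[0.04, [0, 0, -0.03], [0, 0, 0]], [0.04, [0, 0, -0.08], [0, 0, 0]], [0.04, [0, 0, -0.14], [0, 0, 0]]])

```text
time: 18.1
tool_pos: [0.6039, 0.2715, 0.3741]
ee_rot: [-3.141, 0.003, 0.465]
wrist_force: [1.3, 0.5, 0.0]
width: 0.0403
finger_force: 0.0
```

Run:
```python
from h import *
go(.586,-.279,.37,-.40)
im,c=snap('side','side7.png')
cv2.imwrite('pics/cH.png',cv2.resize(im[150:290,110:250,::-1],None,fx=4,fy=4,interpolation=cv2.INTER_CUBIC))
```

```text
shift [-0.263, 0.4839, 0.0047] turn [0.0008, 0.0028, 0.8653] t 18.1
```

View pics/cH.png

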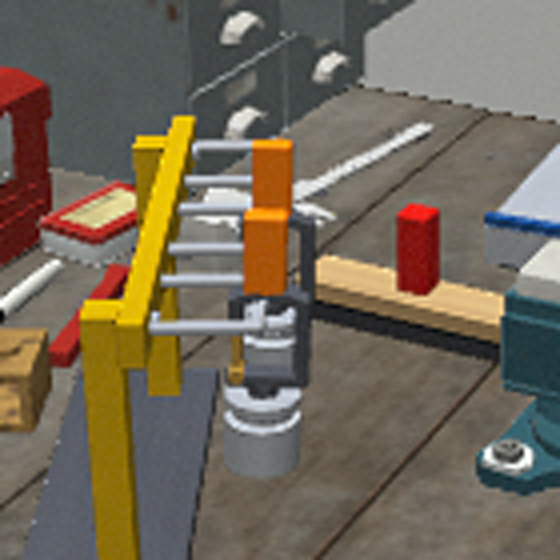

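Both gauges hang upright on eyes 1 and 2. Now the third.

drive_tool(series=[[0.04, [-0.03, 0.05, 0], [0, 0, 0.16]], [0.04, [-0.058, 0.105, 0], [0, 0, 0.33]], [0.04, [-0.087, 0.16, 0], [0, 0, 0.5]], [0.04, [-0.116, 0.213, 0], [0, 0, 0.68]], [0.04, [-0.145, 0.266, 0], [0, 0, 0.86]]])

```text
time: 18.77
tool_pos: [0.5937, -0.0331, 0.3741]
ee_rot: [-3.141, -0.001, -0.401]
wrist_force: [0.5, 0.5, -0.5]
width: 0.0398
finger_force: 0.0
```

```bash
python3 -c "
from h import *
go(.5863,-.2785,.25,-.41)"
```

```text
shift [0.0888, 0.2289, 0.1241] turn [-0.0003, -0.0006, 0.0095] t 18.77
```

drive_tool(series=[[0.04, [0.022, 0.057, 0], [0, 0, 0]], [0.04, [0.044, 0.115, 0.02], [0, 0, 0]], [0.04, [0.066, 0.171, 0.06], [0, 0, 0]], [0.04, [0.089, 0.229, 0.1], [0, 0, 0.009]], [0.04, [0.089, 0.229, 0.124], [0, 0, 0.009]]])

```text
time: 19.4
tool_pos: [0.5875, -0.2801, 0.2485]
ee_rot: [3.141, -0.0, -0.407]
wrist_force: [0.2, 0.2, 0.2]
width: 0.0397
finger_force: 0.0
```

drive_tool(series=[[0.04, [0, 0, 0], [0, 0, 0]], [0.04, [0, 0, 0], [0, 0, 0]], [0.04, [0, 0, 0], [0, 0, 0]]])

```text
time: 19.77
tool_pos: [0.5893, -0.2758, 0.2533]
ee_rot: [3.141, -0.005, -0.402]
wrist_force: [0.4, 0.6, 1.2]
width: 0.0401
finger_force: 0.0
```

```bash
cat >> h.py <<'E'
def orange(im,c):
    hsv=cv2.cvtColor(im,cv2.COLOR_RGB2HSV);m=cv2.inRange(hsv,(8,180,225),(25,255,255))
    n,l,s,ct=cv2.connectedComponentsWithStats(m)
    for i in range(1,n):
        if s[i,4]>80:
            r=cv2.minAreaRect(np.argwhere(l==i)[:,::-1].astype(np.float32));print(s[i],ct[i].round(1),np.round(r[1],1),round(r[2],1),at(c,*ct[i],.198).round(4))
E
python3 - <<'E'
from h import *
im,c=snap('wrist','w8.png')
go(.5863,-.2785,.185,-.41)
print(proj(c,[.5863,-.2785,.198]));orange(im,c)
E
```

```text
shift [-0.002, 0.0035, 0.068] turn [0.0003, -0.0047, 0.0081] t 19.82
[261.06517488 215.60736745]
[254 202  15  25 362] [260.8 213.9] [24. 14.] 90.0 [ 0.5877 -0.2789  0.198 ]
```

drive_tool(series=[[0.04, [-0.001, 0.001, 0.04], [0, 0, 0]], [0.04, [-0.001, 0.001, 0.065], [0, 0, 0]], [0.04, [-0.001, 0.001, 0.065], [0, 0, 0]], [0.0, [-0.001, 0.001, 0.065], [0, 0, 0]], [0.0, [-0.001, 0.001, 0.065], [0, 0, 0]]])

```text
time: 20.45
tool_pos: [0.5878, -0.2776, 0.1876]
ee_rot: [3.141, -0.004, -0.403]
wrist_force: [-0.6, -0.1, -0.7]
width: 0.0237
finger_force: 0.0
```

drive_tool(series=[[0.0, [0, 0, 0], [0, 0, 0]], [0.0, [0, 0, 0], [0, 0, 0]], [0.0, [0, 0, 0], [0, 0, 0]]])

```text
time: 20.82
tool_pos: [0.5875, -0.2777, 0.1866]
ee_rot: [3.141, -0.003, -0.404]
wrist_force: [0.9, -1.0, 5.5]
width: 0.014
finger_force: 30.0
```

drive_tool(series=[[0.0, [0, 0, -0.04], [0, 0, 0]], [0.0, [0, 0, -0.1], [0, 0, 0]], [0.0, [0, 0, -0.16], [0, 0, 0]], [0.0, [0, 0, -0.19], [0, 0, 0]]])

```text
time: 21.32
tool_pos: [0.5869, -0.2774, 0.3784]
ee_rot: [3.141, -0.004, -0.404]
wrist_force: [0.3, -0.1, -2.1]
width: 0.0142
finger_force: 30.0
```

```bash
python3 -c "
from h import *
go(.5924,.1555,.375,.466)"
```

```text
shift [-0.165, -0.4002, 0.0026] turn [0.002, -0.0034, -0.8697] t 21.32
```

drive_tool(series=[[0.0, [-0.02, -0.045, 0], [0, 0, -0.16]], [0.0, [-0.043, -0.1, 0], [0, 0, -0.33]], [0.0, [-0.066, -0.158, 0], [0, 0, -0.5]], [0.0, [-0.088, -0.214, 0], [0, 0, -0.68]], [0.0, [-0.11, -0.268, 0], [0, 0, -0.865]]])

```text
time: 21.95
tool_pos: [0.5905, 0.0143, 0.3733]
ee_rot: [-3.14, 0.003, 0.467]
wrist_force: [0.9, -0.9, -1.3]
width: 0.0138
finger_force: 30.0
```

```bash
python3 -c "
from h import *
go(.5924,.1555,.26,.466)"
```

```text
shift [0.0656, -0.125, 0.1134] turn [-0.0017, 0.0026, 0.0013] t 21.95
```

drive_tool(series=[[0.0, [0.022, -0.045, 0], [0, 0, 0]], [0.0, [0.044, -0.09, 0.02], [0, 0, 0]], [0.0, [0.0655, -0.125, 0.06], [0, 0, 0]], [0.0, [0.0655, -0.125, 0.113], [0, 0, 0]], [0.0, [0.0655, -0.125, 0.113], [0, 0, 0]]])

```text
time: 22.58
tool_pos: [0.5894, 0.1532, 0.252]
ee_rot: [-3.136, 0.02, 0.462]
wrist_force: [-0.5, 0.1, -2.7]
width: 0.0136
finger_force: 30.0
```

drive_tool(series=[[0.0, [0, 0, 0], [0, 0, 0]], [0.0, [0, 0, 0], [0, 0, 0]], [0.0, [0, 0, 0], [0, 0, 0]]])

```text
time: 22.95
tool_pos: [0.5954, 0.1531, 0.2656]
ee_rot: [3.14, -0.006, 0.46]
wrist_force: [0.9, 0.5, -2.1]
width: 0.0139
finger_force: 30.0
```

```bash
python3 -c "
from h import *
rel((.646,.1825)); go(.646,.1825,.26,.466)"
```

```text
rel [-0.0584 -0.0035  0.2656] F [ 1.  -0.  -2.1] [ 3.14  -0.006  0.46 ]
shift [0.0583, -0.0039, 0.006] turn [0.0017, -0.0059, -0.0056] t 22.95
```

drive_tool(series=[[0.0, [0.0, -0.002, 0.001], [0, 0, -0.002]], [0.0, [0.02, -0.002, 0.001], [0, 0, -0.002]], [0.0, [0.04, -0.002, 0.001], [0, 0, -0.002]], [0.0, [0.055, -0.002, 0.001], [0, 0, -0.002]], [0.0, [0.062, -0.002, 0.001], [0, 0, -0.002]]])

```text
time: 23.58
tool_pos: [0.648, 0.1826, 0.2598]
ee_rot: [-3.141, 0.005, 0.463]
wrist_force: [-3.2, -1.5, -4.4]
width: 0.0139
finger_force: 30.0
```

drive_tool(series=[[0.0, [0.006, 0, 0], [0, 0, 0]], [0.0, [0.0105, 0, 0], [0, 0, 0]], [0.0, [0.0105, 0, 0], [0, 0, 0]]])

```text
time: 23.95
tool_pos: [0.659, 0.188, 0.2609]
ee_rot: [-3.142, -0.003, 0.464]
wrist_force: [1.1, 0.6, -5.8]
width: 0.0139
finger_force: 30.0
```

drive_tool(series=[[0.0, [0.0015, 0, 0], [0, 0, 0]], [0.0, [0.0015, 0, 0], [0, 0, 0]]])

```text
time: 24.2
tool_pos: [0.6596, 0.1883, 0.2612]
ee_rot: [3.142, -0.001, 0.463]
wrist_force: [0.6, -0.2, -6.2]
width: 0.0136
finger_force: 30.0
```

```bash
python3 -c "
from h import *
rel((.646,.1825))"
```

```text
rel [ 0.0147 -0.0009  0.2612] F [ 0.5 -0.4 -6.2] [ 3.142e+00 -1.000e-03  4.630e-01]
```

drive_tool(series=[[0.0, [0.0015, 0, 0], [0, 0, 0]], [0.0, [0.0015, 0, 0], [0, 0, 0]]])

```text
time: 24.45
tool_pos: [0.661, 0.189, 0.2612]
ee_rot: [-3.142, -0.001, 0.463]
wrist_force: [0.4, 0.2, -5.8]
width: 0.0138
finger_force: 30.0
```

drive_tool(series=[[0.0, [0.001, 0, 0], [0, 0, 0]], [0.0, [0.001, 0, 0], [0, 0, 0]]])

```text
time: 24.7
tool_pos: [0.6612, 0.1891, 0.261]
ee_rot: [-3.141, 0.001, 0.463]
wrist_force: [-0.9, -0.5, -4.7]
width: 0.0139
finger_force: 30.0
```

```bash
python3 -c "
from h import *
rel((.646,.1825))"
```

```text
rel [ 0.0166 -0.001   0.261 ] F [-1.1 -0.1 -4.7] [-3.141e+00  1.000e-03  4.630e-01]
```

drive_tool(series=[[0.0, [0.001, 0, 0], [0, 0, 0]], [0.0, [0.001, 0, 0], [0, 0, 0]]])

```text
time: 24.95
tool_pos: [0.6614, 0.1892, 0.261]
ee_rot: [-3.141, 0.003, 0.463]
wrist_force: [-4.9, -2.4, -3.6]
width: 0.0136
finger_force: 30.0
```

drive_tool(series=[[0.0, [0.001, 0, 0], [0, 0, 0]], [0.0, [0.001, 0, 0], [0, 0, 0]]])

```text
time: 25.2
tool_pos: [0.6618, 0.1894, 0.261]
ee_rot: [-3.141, 0.005, 0.463]
wrist_force: [-6.3, -3.6, -3.7]
width: 0.0142
finger_force: 30.0
```

```bash
python3 -c "
from h import *
rel((.646,.1825))"
```

```text
rel [ 0.0172 -0.001   0.261 ] F [-7.2 -0.4 -3.7] [-3.141  0.005  0.463]
```

drive_tool(series=[[0.0, [-0.007, 0, 0], [0, 0, 0]], [0.0, [-0.014, 0, 0], [0, 0, 0]], [0.0, [-0.02, 0, 0], [0, 0, 0]], [0.0, [-0.02, 0, 0], [0, 0, 0]]])

```text
time: 25.7
tool_pos: [0.6454, 0.1812, 0.2619]
ee_rot: [3.141, -0.002, 0.463]
wrist_force: [0.4, -1.3, -2.8]
width: 0.0136
finger_force: 30.0
```

drive_tool(series=[[0.0, [-0.004, 0, 0], [0, 0, 0]], [0.0, [-0.004, 0, 0], [0, 0, 0]]])

```text
time: 25.95
tool_pos: [0.6421, 0.1796, 0.2612]
ee_rot: [3.142, -0.001, 0.463]
wrist_force: [0.8, -0.5, -1.7]
width: 0.0139
finger_force: 30.0
```

```bash
python3 -c "
from h import *
rel((.646,.1825))"
```

```text
rel [-0.0047 -0.0008  0.2612] F [ 0.5 -0.8 -1.7] [ 3.142e+00 -1.000e-03  4.630e-01]
```

drive_tool(series=[[0.0, [-0.003, 0, 0], [0, 0, 0]], [0.0, [-0.003, 0, 0], [0, 0, 0]], [0.0, [-0.003, 0, 0], [0, 0, 0]]])

```text
time: 26.32
tool_pos: [0.6411, 0.1791, 0.2612]
ee_rot: [3.141, -0.006, 0.464]
wrist_force: [5.6, 2.4, -3.2]
width: 0.0142
finger_force: 30.0
```

```bash
python3 -c "
from h import *
rel((.646,.1825))"
```

```text
rel [-0.0059 -0.0009  0.2612] F [ 6.1 -0.4 -3.2] [ 3.141 -0.006  0.464]
```

Gauge 3's gate is shut: pulling back is resisted at the inside of the gate. Centre and lower.

drive_tool(series=[[0.0, [0.007, 0, 0], [0, 0, 0]], [0.0, [0.0115, 0, 0.004], [0, 0, 0]], [0.0, [0.0115, 0, 0.012], [0, 0, 0]], [0.0, [0.0115, 0, 0.02], [0, 0, 0]], [0.0, [0.0115, 0, 0.026], [0, 0, 0]]])

```text
time: 26.95
tool_pos: [0.6491, 0.1831, 0.2339]
ee_rot: [-3.141, 0.002, 0.463]
wrist_force: [-2.0, -1.0, 16.7]
width: 0.0141
finger_force: 30.0
```

drive_tool(series=[[0.0, [0, 0, 0.0005], [0, 0, 0]], [0.0, [0, 0, 0.0005], [0, 0, 0]], [0.0, [0, 0, 0.0005], [0, 0, 0]]])

```text
time: 27.32
tool_pos: [0.6495, 0.1833, 0.2347]
ee_rot: [3.142, -0.0, 0.463]
wrist_force: [-0.4, -0.9, -1.8]
width: 0.0137
finger_force: 30.0
```

```bash
python3 -c "
from h import *
rel((.646,.1825))"
```

```text
rel [ 0.0035 -0.0009  0.2347] F [-0.8 -0.6 -1.8] [ 3.142 -0.     0.463]
```

drive_tool(series=[[0.0, [0, 0, 0.001], [0, 0, 0]], [0.0, [0, 0, 0.001], [0, 0, 0]], [0.02, [0, 0, 0.001], [0, 0, 0]], [0.03, [0, 0, 0.001], [0, 0, 0]], [0.04, [0, 0, 0.001], [0, 0, 0]]])

```text
time: 27.95
tool_pos: [0.6496, 0.1833, 0.234]
ee_rot: [3.141, -0.001, 0.463]
wrist_force: [0.7, -0.9, -0.5]
width: 0.0366
finger_force: 0.0
```

drive_tool(series=[[0.04, [0, 0, 0], [0, 0, 0]], [0.04, [0, 0, -0.03], [0, 0, 0]], [0.04, [0, 0, -0.08], [0, 0, 0]], [0.04, [0, 0, -0.14], [0, 0, 0]]])

```text
time: 28.45
tool_pos: [0.6491, 0.1832, 0.3737]
ee_rot: [-3.141, 0.003, 0.463]
wrist_force: [1.2, 1.0, 0.6]
width: 0.04
finger_force: 0.0
```

Run:
```python
from h import *
im,c=snap('scene','scene9.png');im2,c2=snap('side','side9.png')
a=cv2.resize(im[100:190,140:260,::-1],None,fx=3.3,fy=3.3,interpolation=cv2.INTER_CUBIC)
b=cv2.resize(im[170:290,265:395,::-1],None,fx=3,fy=3,interpolation=cv2.INTER_CUBIC)
d=cv2.resize(im2[160:290,110:220,::-1],None,fx=3.6,fy=3.6,interpolation=cv2.INTER_CUBIC)
L=np.zeros((600,800,3),np.uint8);L[:a.shape[0],:a.shape[1]]=a;L[:d.shape[0],400:400+d.shape[1]]=d
b=b[:300];L[300:300+b.shape[0],:b.shape[1]]=b
cv2.imwrite('pics/cI.png',L)
# red grip in scene
hsv=cv2.cvtColor(im,cv2.COLOR_RGB2HSV)
m=cv2.inRange(hsv,(0,180,60),(6,255,255))[170:215,255:300];ys,xs=np.nonzero(m);print(xs.min()+255,xs.max()+255,ys.min()+170,ys.max()+170)
```

```text
272 279 185 200
```

View pics/cI.png

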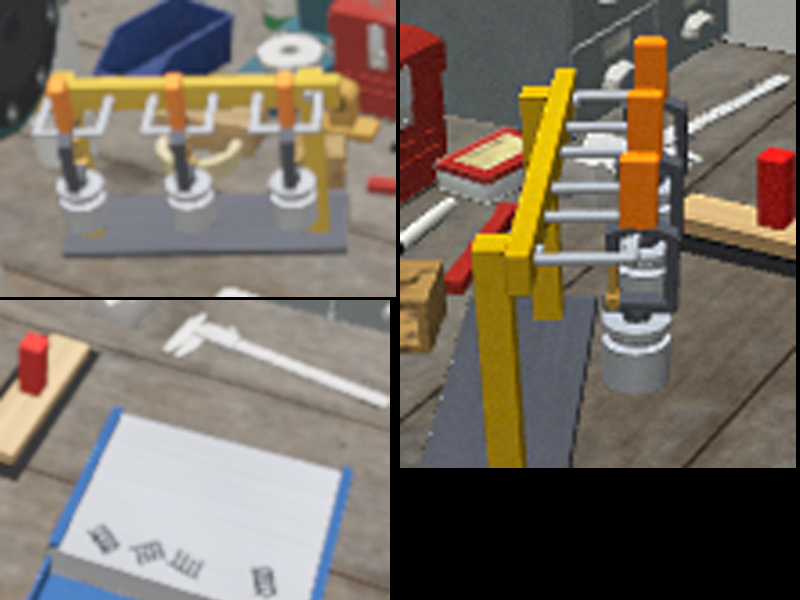

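All three gauges hang upright with their gates shut. One chip (A-crop 430,450) has shifted towards its left neighbour, and the block is still on its pad. Now for the block.

Run:
```python
from h import *
c=imaging.get_calibration('scene')
for z in (.1,.14,.18): print('vise far top',at(c,140+365/5,115+390/5,z).round(3),at(c,140+430/5,115+400/5,z).round(3))
go(.631,.0075,.23,1.546)
```

```text
vise far top [0.501 0.153 0.1  ] [0.51  0.114 0.1  ]
vise far top [0.464 0.125 0.14 ] [0.472 0.089 0.14 ]
vise far top [0.426 0.098 0.18 ] [0.434 0.064 0.18 ]
shift [-0.0985, 0.148, 0.1527] turn [0.0126, -0.012, -1.0827] t 28.55
```

drive_tool(series=[[0.05, [-0.025, 0.035, 0], [0, 0, -0.18]], [0.06, [-0.05, 0.075, 0], [0, 0, -0.36]], [0.06, [-0.075, 0.115, 0.02], [0, 0, -0.54]], [0.06, [-0.099, 0.148, 0.06], [0, 0, -0.72]], [0.06, [-0.099, 0.148, 0.1], [0, 0, -0.9]]])

```text
time: 29.18
tool_pos: [0.6266, 0.0034, 0.2723]
ee_rot: [3.141, 0.001, 1.365]
wrist_force: [-1.0, 0.6, -0.3]
width: 0.0598
finger_force: 0.0
```

drive_tool(series=[[0.06, [0, 0, 0.03], [0, 0, -0.18]], [0.06, [0, 0, 0.05], [0, 0, -0.18]], [0.06, [0, 0, 0.05], [0, 0, -0.18]], [0.06, [0, 0, 0.05], [0, 0, -0.18]]])

```text
time: 29.68
tool_pos: [0.6274, 0.0067, 0.2245]
ee_rot: [3.14, -0.0, 1.543]
wrist_force: [-0.6, -0.2, 0.7]
width: 0.0601
finger_force: 0.0
```

Run:
```python
from h import *
im,c=snap('wrist','w10.png')
go(.631,.0075,.064,1.546)
hsv=cv2.cvtColor(im,cv2.COLOR_RGB2HSV)
print(proj(c,[.631,.0075,.088]))
def rep(m,z,amin=150):
    n,l,s,ct=cv2.connectedComponentsWithStats(m)
    for i in range(1,n):
        if s[i,4]>amin:
            r=cv2.minAreaRect(np.argwhere(l==i)[:,::-1].astype(np.float32));b=cv2.boxPoints(r)
            print(s[i],np.round(r[0],1),np.round(r[1],1),round(r[2],1),[at(c,*q,z).round(3)[:2].tolist() for q in b],'c',at(c,*r[0],z).round(4)[:2])
m=cv2.inRange(hsv,(0,180,60),(7,255,255)); rep(m,.088)
print('bright red');v=hsv[...,2][m>0];print(np.percentile(v,[5,25,50,75,95]))
print('wood');rep(cv2.inRange(hsv,(12,60,150),(28,170,255)),.022)
print('pad');rep(cv2.inRange(hsv,(0,0,0),(180,120,55)),.001,800)
```

```text
shift [0.0009, 0.0029, 0.161] turn [0.0024, 0.0, -0.0026] t 29.73
[259.23112337 186.97506143]
[250 164  23  30 536] [261.  178.5] [29. 22.] 90.0 [[0.622, 0.034], [0.646, 0.033], [0.645, 0.0], [0.621, 0.001]] c [0.6332 0.0171]
bright red
[144. 197. 247. 255. 255.]
wood
[ 455  147   46   55 1589] [477.5 174. ] [29.4 59.8] 18.4 [[0.899, -0.033], [0.911, 0.044], [0.95, 0.031], [0.941, -0.048]] c [ 9.253e-01 -6.000e-04]
[ 189  154  143   35 4196] [260. 171.] [ 34. 142.] 90.0 [[0.54, 0.037], [0.727, 0.032], [0.729, -0.014], [0.536, -0.009]] c [0.6329 0.0119]
[365 288  10  47 209] [369.9 311.1] [ 8.8 46. ] 1.3 [[0.795, -0.26], [0.79, -0.174], [0.803, -0.175], [0.809, -0.26]] c [ 0.7992 -0.216 ]
[138 291  14  44 275] [143.4 312.8] [43.1 12.9] 83.2 [[0.436, -0.171], [0.456, -0.169], [0.454, -0.249], [0.433, -0.251]] c [ 0.4448 -0.2089]
pad
[    0   263   512   121 12816] [255.5 323. ] [120. 511.] 90.0 [[0.223, -0.127], [1.023, -0.15], [1.078, -0.396], [0.154, -0.369]] c [ 0.6191 -0.252 ]
[ 345  264  116   91 2578] [388.4 301.6] [ 66.5 128. ] 59.5 [[0.72, -0.22], [0.885, -0.108], [0.955, -0.212], [0.784, -0.341]] c [ 0.8379 -0.2162]
```

drive_tool(series=[[0.06, [0.004, 0.005, 0.05], [0, 0, 0]], [0.06, [0.004, 0.005, 0.11], [0, 0, 0]], [0.06, [0.004, 0.005, 0.145], [0, 0, 0]], [0.06, [0.004, 0.005, 0.161], [0, 0, 0]], [0.06, [0.004, 0.005, 0.161], [0, 0, 0]]])

```text
time: 30.35
tool_pos: [0.6325, 0.0106, 0.0628]
ee_rot: [3.142, -0.0, 1.543]
wrist_force: [0.8, 0.5, -0.0]
width: 0.0599
finger_force: 0.0
```

drive_tool(series=[[0.02, [0, 0, 0], [0, 0, 0]], [0.0, [0, 0, 0], [0, 0, 0]], [0.0, [0, 0, 0], [0, 0, 0]], [0.0, [0, 0, 0], [0, 0, 0]], [0.0, [0, 0, 0], [0, 0, 0]]])

```text
time: 30.98
tool_pos: [0.6326, 0.0105, 0.0633]
ee_rot: [3.14, -0.0, 1.543]
wrist_force: [0.9, -0.9, 2.6]
width: 0.0259
finger_force: 30.0
```

drive_tool(series=[[0.0, [0, 0, -0.03], [0, 0, 0]], [0.0, [0, 0, -0.09], [0, 0, 0]], [0.0, [0, 0, -0.15], [0, 0, 0]], [0.0, [0, 0, -0.19], [0, 0, 0]]])

```text
time: 31.48
tool_pos: [0.6324, 0.0105, 0.2551]
ee_rot: [3.14, 0.0, 1.543]
wrist_force: [0.2, 0.4, -2.7]
width: 0.0261
finger_force: 30.0
```

```bash
python3 -c "
from h import *
go(.577,-.2025,.25,.056)"
```

```text
shift [-0.2144, -0.0495, 0.005] turn [0.0017, -0.0015, 1.4873] t 31.48
```

drive_tool(series=[[0.0, [-0.04, -0.01, 0], [0, 0, 0.15]], [0.0, [-0.085, -0.02, 0], [0, 0, 0.32]], [0.0, [-0.13, -0.03, 0], [0, 0, 0.5]], [0.0, [-0.17, -0.04, 0], [0, 0, 0.68]], [0.0, [-0.214, -0.0495, 0], [0, 0, 0.86]]])

```text
time: 32.1
tool_pos: [0.5759, -0.2029, 0.2509]
ee_rot: [-3.139, 0.001, 0.678]
wrist_force: [0.5, 0.3, -2.7]
width: 0.0258
finger_force: 30.0
```

drive_tool(series=[[0.0, [0, 0, 0], [0, 0, 0.16]], [0.0, [0, 0, 0], [0, 0, 0.32]], [0.0, [0, 0, 0], [0, 0, 0.48]], [0.0, [0, 0, 0], [0, 0, 0.627]], [0.0, [0, 0, 0], [0, 0, 0.627]]])

```text
time: 32.72
tool_pos: [0.5764, -0.2019, 0.2511]
ee_rot: [-3.14, 0.002, 0.058]
wrist_force: [-0.4, -0.0, -2.5]
width: 0.0259
finger_force: 30.0
```

drive_tool(series=[[0.0, [0, 0, 0], [0, 0, 0]], [0.0, [0, 0, 0], [0, 0, 0]]])

```text
time: 32.98
tool_pos: [0.5767, -0.202, 0.2522]
ee_rot: [-3.141, 0.001, 0.057]
wrist_force: [1.0, -0.4, -2.6]
width: 0.0258
finger_force: 30.0
```

Run:
```python
from h import *
import pickle
im,c=snap('wrist','w11.png');s,cs=snap('scene','s11.png');pickle.dump((c,cs),open('c11.pkl','wb'))
go(.577,-.2025,.105,.056)
cv2.imwrite('pics/w11b.png',cv2.resize(im[60:360,60:460,::-1],(800,600),interpolation=cv2.INTER_CUBIC))
```

```text
shift [0.0002, 0.0005, 0.1475] turn [-0.0001, 0.0001, 0.0009] t 33.08
```

View pics/w11b.png

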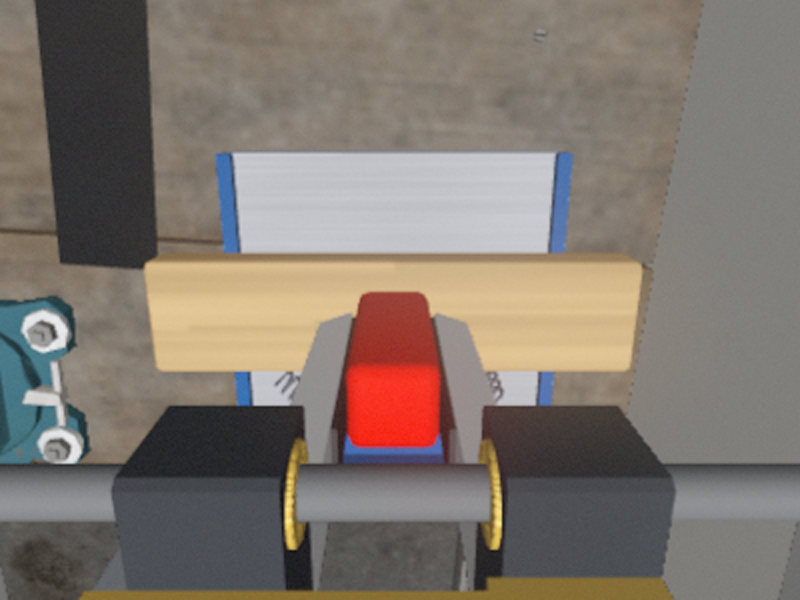

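The view shows the far plate edge (y≈152, inner lips at 234 and 556), the block level and parallel to it, and the pad at upper left (its end at 62..155,262). I'll compute the lateral fit.

Run:
```python
from h import *
import pickle
c,cs=pickle.load(open('c11.pkl','rb'))
A=lambda x,y,z:at(c,60+x/2,60+y/2,z).round(4)
for p in [(234,152),(556,152),(241,250),(550,250),(250,404),(537,404)]: print('inner',A(*p,.048))
print('outer',A(217,153,.048),A(572,153,.048))
print('blk',A(147,264,.211),A(641,264,.211),A(156,370,.211),A(632,370,.211))
print('pad end',A(62,262,.001),A(155,268,.001),'pad edge',A(40,0,.001),A(147,0,.001))
```

```text
inner [ 0.6219 -0.0958  0.048 ]
inner [ 0.6338 -0.3049  0.048 ]
inner [ 0.5561 -0.0991  0.048 ]
inner [ 0.5681 -0.3099  0.048 ]
inner [ 0.4379 -0.1035  0.048 ]
inner [ 0.45   -0.3163  0.048 ]
outer [ 0.6206 -0.0847  0.048 ] [ 0.6337 -0.3154  0.048 ]
blk [ 0.5939 -0.1083  0.211 ] [ 0.6045 -0.2936  0.211 ] [ 0.55  -0.109  0.211] [ 0.5608 -0.298   0.211 ]
pad end [0.5255 0.053  0.001 ] [ 0.5247 -0.019   0.001 ] pad edge [0.7126 0.0478 0.001 ] [ 0.7167 -0.0254  0.001 ]
```

drive_tool(series=[[0.0, [0, 0.001, 0.05], [0, 0, 0]], [0.0, [0, 0.001, 0.1], [0, 0, 0]], [0.0, [0, 0.001, 0.13], [0, 0, 0]], [0.0, [0, 0.001, 0.142], [0, 0, 0]], [0.0, [0, 0.001, 0.144], [0, 0, 0]]])

```text
time: 33.7
tool_pos: [0.577, -0.2031, 0.1086]
ee_rot: [-3.141, 0.0, 0.057]
wrist_force: [0.4, -0.9, -2.6]
width: 0.0261
finger_force: 30.0
```

drive_tool(series=[[0.0, [0, 0, 0.002], [0, 0, 0]], [0.0, [0, 0, 0.003], [0, 0, 0]], [0.0, [0, 0, 0.003], [0, 0, 0]]])

```text
time: 34.08
tool_pos: [0.5774, -0.2032, 0.1065]
ee_rot: [3.141, -0.002, 0.056]
wrist_force: [1.0, 0.0, -2.3]
width: 0.0259
finger_force: 30.0
```

drive_tool(series=[[0.0, [0, 0, 0.002], [0, 0, 0]], [0.0, [0, 0, 0.003], [0, 0, 0]], [0.0, [0, 0, 0.003], [0, 0, 0]]])

```text
time: 34.45
tool_pos: [0.5772, -0.2031, 0.1034]
ee_rot: [3.141, -0.001, 0.056]
wrist_force: [0.2, 0.4, 1.0]
width: 0.0258
finger_force: 30.0
```

drive_tool(series=[[0.0, [0, 0, 0.001], [0, 0, 0]], [0.0, [0, 0, 0.001], [0, 0, 0]], [0.0, [0, 0, 0.001], [0, 0, 0]]])

```text
time: 34.83
tool_pos: [0.5772, -0.2031, 0.1033]
ee_rot: [3.141, -0.001, 0.056]
wrist_force: [-1.3, 0.7, 5.9]
width: 0.0258
finger_force: 30.0
```

drive_tool(series=[[0.0, [-0.012, 0, 0], [0, 0, 0]], [0.0, [-0.026, 0, 0], [0, 0, 0]], [0.0, [-0.04, 0, 0], [0, 0, 0]], [0.0, [-0.052, 0, 0], [0, 0, 0]], [0.0, [-0.064, 0, 0], [0, 0, 0]]])

```text
time: 35.45
tool_pos: [0.5138, -0.2071, 0.1034]
ee_rot: [3.14, -0.005, 0.056]
wrist_force: [0.6, -1.2, 2.2]
width: 0.0258
finger_force: 30.0
```

drive_tool(series=[[0.0, [-0.009, 0, 0], [0, 0, 0]], [0.0, [-0.018, 0, 0], [0, 0, 0]], [0.0, [-0.027, 0, 0], [0, 0, 0]], [0.0, [-0.036, 0, 0], [0, 0, 0]], [0.0, [-0.045, 0, 0], [0, 0, 0]]])

```text
time: 36.08
tool_pos: [0.4691, -0.2096, 0.1034]
ee_rot: [3.14, -0.006, 0.056]
wrist_force: [3.0, 0.1, 6.9]
width: 0.0261
finger_force: 30.0
```

drive_tool(series=[[0.0, [-0.007, 0, 0], [0, 0, 0]], [0.0, [-0.014, 0, 0], [0, 0, 0]], [0.0, [-0.021, 0, 0], [0, 0, 0]], [0.0, [-0.027, 0, 0], [0, 0, 0]], [0.0, [-0.027, 0, 0], [0, 0, 0]]])

```text
time: 36.7
tool_pos: [0.4416, -0.2111, 0.1033]
ee_rot: [3.14, -0.004, 0.055]
wrist_force: [2.4, -0.6, 7.2]
width: 0.0255
finger_force: 30.0
```

Run:
```python
from h import *
go(.44,-.21,.1033,.054)
snap('scene','s12.png')
```

```text
shift [-0.0015, -0.0012, 0.0] turn [0.0014, -0.0041, 0.0012] t 36.7
```

drive_tool(series=[[0.0, [-0.006, 0, -0.001], [0, 0, 0]], [0.0, [-0.006, 0, -0.001], [0, 0, 0]], [0.0, [-0.006, 0, -0.03], [0, 0, 0]], [0.0, [0.02, 0, -0.08], [0, 0, 0]], [0.0, [0.06, 0, -0.13], [0, 0, 0]]])

```text
time: 37.38
tool_pos: [0.4974, -0.2072, 0.2286]
ee_rot: [-3.139, 0.008, 0.055]
wrist_force: [1.3, -0.5, -2.5]
width: 0.0262
finger_force: 30.0
```

Run:
```python
from h import *
go(.54,0,.26,1.543)
s,c=snap('scene','s13.png');w,cw=snap('wrist','w13.png');e,ce=snap('side','e13.png')
P0=np.array([.533,-.2055,0]);M=R.from_euler('z',.053)
# rectify plate+trough regions from each camera; count dark pixels
def rect(im,c,z,x0,x1,y0,y1):
    xs=np.arange(x0,x1,.001);ys=np.arange(y1,y0,-.001)
    mp=np.array([[proj(c,P0+M.apply([x,y,z])) for y in ys] for x in xs[::-1]],np.float32)
    return cv2.remap(im,mp[...,0],mp[...,1],cv2.INTER_LINEAR)
for n,im,c in(('s',s,c),('w',w,cw)):
    for nm,z,b in(('plate',.04,(-.093,.093,-.105,.105)),('trough',.01,(-.158,-.098,-.11,.11))):
        r=rect(im,c,z,*b);cv2.imwrite(f'pics/r_{n}_{nm}.png',r[...,::-1])
        g=r.max(2);m=(g<110).astype(np.uint8);k,l,st,ct=cv2.connectedComponentsWithStats(cv2.dilate(m,np.ones((5,5))))
        print(n,nm,m.sum(),[(st[i].tolist()) for i in range(1,k) if st[i,4]>40])
```

```text
shift [0.0536, -0.2046, -0.0313] turn [-0.0077, 0.0046, -1.4885] t 37.38
s plate 2 []
s trough 4 []
w plate 40 [[75, 177, 8, 9, 66], [132, 177, 7, 9, 60]]
w trough 458 [[67, 0, 19, 60, 531], [139, 0, 19, 60, 492]]
```

drive_tool(series=[[0.0, [0.012, -0.03, -0.01], [0, 0, -0.15]], [0.0, [0.025, -0.07, -0.03], [0, 0, -0.32]], [0.0, [0.04, -0.11, -0.03], [0, 0, -0.5]], [0.0, [0.05, -0.15, -0.03], [0, 0, -0.68]], [0.0, [0.06, -0.19, -0.03], [0, 0, -0.86]]])

```text
time: 38.15
tool_pos: [0.5463, -0.0138, 0.2558]
ee_rot: [-3.134, 0.006, 0.921]
wrist_force: [0.7, 0.7, -3.7]
width: 0.0262
finger_force: 30.0
```

drive_tool(series=[[0.0, [0, 0, 0], [0, 0, -0.16]], [0.0, [0, 0, 0], [0, 0, -0.32]], [0.0, [0, 0, 0], [0, 0, -0.48]], [0.0, [0, 0, 0], [0, 0, -0.628]], [0.0, [0, 0, 0], [0, 0, -0.628]]])

```text
time: 38.78
tool_pos: [0.5467, -0.0149, 0.2564]
ee_rot: [-3.133, 0.0, 1.542]
wrist_force: [0.0, 0.5, -3.0]
width: 0.0256
finger_force: 30.0
```

Run:
```python
from h import *
go(.633,.0125,.16,1.543)
s,c=snap('scene','s14.png');w,cw=snap('wrist','w14.png')
P0=np.array([.533,-.2055,0]);M=R.from_euler('z',.053)
def rect(im,c,z,x0,x1,y0,y1):
    xs=np.arange(x0,x1,.001);ys=np.arange(y1,y0,-.001)
    mp=np.array([[proj(c,P0+M.apply([x,y,z])) for y in ys] for x in xs[::-1]],np.float32)
    return cv2.remap(im,mp[...,0],mp[...,1],cv2.INTER_LINEAR)
s0=cv2.imread('pics/scene9.png')[...,::-1]
for n,im in(('before',s0),('after',s)):
    for nm,z,b in(('plate',.045,(-.090,.093,-.105,.105)),('trough',.013,(-.158,-.098,-.11,.11))):
        r=rect(im,c,z,*b).astype(int)
        g=r.max(2) ;med=np.median(g);m=(g<med-35).astype(np.uint8)
        k,l,st,ct=cv2.connectedComponentsWithStats(cv2.dilate(m,np.ones((5,5))))
        print(n,nm,med,g.min(),m.sum(),[(st[i].tolist()) for i in range(1,k) if st[i,4]>60])
```

```text
shift [0.0299, 0.0863, 0.0957] turn [-0.0084, 0.0002, -0.0013] t 38.77
before plate 223.0 114 2832 [[0, 0, 210, 7, 1361], [159, 140, 29, 37, 789], [15, 148, 34, 35, 794], [55, 149, 35, 34, 737], [92, 152, 30, 28, 677]]
before trough 190.0 113 932 [[0, 0, 220, 5, 796], [0, 54, 220, 6, 1137]]
after plate 223.0 141 934 [[0, 0, 210, 8, 1389]]
after trough 188.0 107 2120 [[0, 0, 220, 25, 2371], [164, 26, 23, 27, 514], [0, 54, 220, 6, 1114]]
```

drive_tool(series=[[0.0, [0.015, 0.043, 0], [-0.008, 0, 0]], [0.0, [0.03, 0.086, 0.02], [-0.008, 0, 0]], [0.0, [0.03, 0.086, 0.07], [-0.008, 0, 0]], [0.0, [0.03, 0.086, 0.13], [-0.008, 0, 0]], [0.0, [0.03, 0.086, 0.16], [-0.008, 0, 0]]])

```text
time: 39.5
tool_pos: [0.6326, 0.0134, 0.0942]
ee_rot: [-3.14, 0.0, 1.542]
wrist_force: [-0.1, 0.6, -3.2]
width: 0.0258
finger_force: 30.0
```

drive_tool(series=[[0.0, [0, 0, 0.01], [0, 0, 0]], [0.0, [0, 0, 0.02], [0, 0, 0]], [0.0, [0, 0, 0.022], [0, 0, 0]], [0.0, [0, 0, 0.022], [0, 0, 0]]])

```text
time: 40.0
tool_pos: [0.6371, 0.0133, 0.0799]
ee_rot: [3.131, 0.0, 1.544]
wrist_force: [0.5, -0.2, -2.7]
width: 0.0255
finger_force: 30.0
```

Run:
```python
from h import *
go(.633,.0125,.0633,1.543)
c=imaging.get_calibration('scene')
P0=np.array([.533,-.2055,0]);M=R.from_euler('z',.053)
def rect(im,z,x0,x1,y0,y1):
    xs=np.arange(x0,x1,.001);ys=np.arange(y1,y0,-.001)
    mp=np.array([[proj(c,P0+M.apply([x,y,z])) for y in ys] for x in xs[::-1]],np.float32)
    return cv2.remap(im,mp[...,0],mp[...,1],cv2.INTER_LINEAR).max(2).astype(int)
a=rect(cv2.imread('pics/scene9.png'),.013,-.158,-.098,-.11,.11);b=rect(cv2.imread('pics/s14.png'),.013,-.158,-.098,-.11,.11)
m=((a-b)>30)
for r in range(0,60,4): print(''.join('#' if m[r:r+4,q:q+4].mean()>.3 else '.' for q in range(0,220,4)))
```

```text
shift [-0.0009, -0.0042, 0.0166] turn [0.0106, 0.0001, 0.0011] t 40.0
.......................................................
.......##..#....#...#.#.#######........................
.....########..##.#.###.#######........................
......#######..#######..#######........................
......########.#######...#######.......................
......####......######.................................
.......................................................
..........................................####.........
.........................................#####.........
.........................................#####.........
..........................................##.#.........
..........................................##.#.........
..........................................####.........
.......................................................
.......................................................
```

All four chips are in the trough. Settle, then set the block down.

drive_tool(series=[[0.0, [-0.0, -0.002, 0.004], [0.005, 0, 0]], [0.0, [-0.0, -0.002, 0.007], [0.005, 0, 0]], [0.0, [-0.0, -0.002, 0.009], [0.005, 0, 0]], [0.0, [-0.0, -0.002, 0.009], [0.005, 0, 0]]])

```text
time: 40.5
tool_pos: [0.6341, 0.0135, 0.069]
ee_rot: [3.139, -0.0, 1.544]
wrist_force: [-0.7, -0.7, -2.0]
width: 0.0259
finger_force: 30.0
```

```bash
python3 -c "
from h import *
go(.633,.0125,.0633,1.543)"
```

```text
shift [-0.001, -0.0011, 0.0057] turn [0.0023, -0.0001, 0.0013] t 40.5
```

drive_tool(series=[[0.0, [-0.001, -0.001, 0.003], [0.001, 0, 0]], [0.0, [-0.001, -0.001, 0.0055], [0.001, 0, 0]], [0.0, [-0.001, -0.001, 0.0055], [0.001, 0, 0]], [0.0, [-0.001, -0.001, 0.0055], [0.001, 0, 0]]])

```text
time: 41.0
tool_pos: [0.6333, 0.0125, 0.0638]
ee_rot: [3.14, -0.0, 1.544]
wrist_force: [-0.2, 0.9, -3.1]
width: 0.0261
finger_force: 30.0
```

drive_tool(series=[[0.0, [0, 0, 0.001], [0, 0, 0]], [0.0, [0, 0, 0.001], [0, 0, 0]], [0.0, [0, 0, 0.001], [0, 0, 0]]])

```text
time: 41.38
tool_pos: [0.6334, 0.0125, 0.0635]
ee_rot: [3.139, -0.0, 1.544]
wrist_force: [-1.2, 0.7, 1.7]
width: 0.0258
finger_force: 30.0
```

In contact with the pad; release and rise.

drive_tool(series=[[0.04, [0, 0, 0], [0, 0, 0]], [0.06, [0, 0, 0], [0, 0, 0]], [0.06, [0, 0, 0], [0, 0, 0]], [0.06, [0, 0, 0], [0, 0, 0]]])

```text
time: 41.88
tool_pos: [0.6334, 0.0125, 0.0628]
ee_rot: [3.139, -0.0, 1.544]
wrist_force: [0.4, -0.1, 0.2]
width: 0.0594
finger_force: 0.0
```

drive_tool(series=[[0.06, [0, 0, -0.03], [0, 0, 0]], [0.06, [0, 0, -0.08], [0, 0, 0]], [0.06, [0, 0, -0.14], [0, 0, 0]], [0.06, [0, 0, -0.16], [0, 0, 0]], [0.06, [0, 0, -0.16], [0, 0, 0]]])

```text
time: 42.5
tool_pos: [0.6341, 0.0124, 0.2257]
ee_rot: [3.134, 0.0, 1.544]
wrist_force: [-0.3, -0.0, 0.5]
width: 0.0598
finger_force: 0.0
```

drive_tool(series=[[0.06, [0, 0, -0.05], [0, 0, 0]], [0.06, [0, -0.04, -0.1], [0, 0, 0]], [0.06, [0, -0.08, -0.1], [0, 0, 0]], [0.06, [0, -0.08, -0.1], [0, 0, 0]], [0.06, [0, -0.08, -0.1], [0, 0, 0]]])

```text
time: 43.12
tool_pos: [0.5528, 0.0146, 0.3206]
ee_rot: [-3.141, -0.0, 1.544]
wrist_force: [0.5, 0.8, -0.7]
width: 0.0601
finger_force: 0.0
```

Run:
```python
from h import *
w,c=snap('wrist','w15.png')
hsv=cv2.cvtColor(w,cv2.COLOR_RGB2HSV)
n,l,s,ct=cv2.connectedComponentsWithStats(cv2.inRange(hsv,(12,60,150),(28,170,255)))
for i in range(1,n):
    if s[i,4]>700:
        r=cv2.minAreaRect(np.argwhere(l==i)[:,::-1].astype(np.float32))
        print('wood',[at(c,*q,.022).round(3)[:2].tolist() for q in cv2.boxPoints(r)],'c',at(c,*r[0],.022).round(4)[:2])
# pad: dark pixels near block rectified at z=.001
xs=np.arange(.50,.77,.002);ys=np.arange(.08,-.06,-.002)
mp=np.array([[proj(c,[x,y,.001]) for x in xs] for y in ys],np.float32)
g=cv2.remap(w,mp[...,0],mp[...,1],cv2.INTER_LINEAR).max(2)
for r in range(0,len(ys),3): print('%6.3f '%ys[r]+''.join('#' if v<60 else '.' for v in g[r,::2]))
# hung gauges: compare scene before/after
s,cs=snap('scene','s15.png');a=cv2.imread('pics/scene9.png')[...,::-1]
d=cv2.absdiff(s,a).max(2);print('rail diff',(d[100:190,145:258]>40).sum(),'box diff',(d[190:212,125:155]>40).sum())
```

```text
wood [[0.899, -0.033], [0.911, 0.044], [0.95, 0.031], [0.94, -0.048]] c [ 9.251e-01 -7.000e-04]
wood [[0.538, -0.006], [0.54, 0.039], [0.727, 0.034], [0.731, -0.012]] c [0.6339 0.0143]
 0.080 ....................................................................
 0.074 ....................................................................
 0.068 ....................................................................
 0.062 ....................................................................
 0.056 ....................................................................
 0.050 ....................................................................
 0.044 ....................................................................
 0.038 ....................................................................
 0.032 ....................................................................
 0.026 ....................................................................
 0.020 ....................................................................
 0.014 ....................................................................
 0.
[... 233 characters left out ...]
...................................................................
-0.016 ....................................................................
-0.022 ....................................................................
-0.028 ....................................................................
-0.034 ....................................................................
-0.040 ....................................................................
-0.046 ....................................................................
-0.052 ....................................................................
-0.058 ....................................................................
rail diff 834 box diff 0
```

Run:
```python
from h import *
def t(fn,box):
    im=cv2.imread(fn);x0,y0,x1,y1=box;h=cv2.cvtColor(im[y0:y1,x0:x1],cv2.COLOR_BGR2HSV)
    n,l,s,ct=cv2.connectedComponentsWithStats(cv2.inRange(h,(7,200,120),(17,255,255)))
    print(fn,[(ct[i]+[x0,y0]).round(1).tolist()+[int(s[i,4])] for i in range(1,n) if s[i,4]>25])
snap('side','e15.png')
for f in('scene9','s15'): t(f'pics/{f}.png',(145,100,258,190))
for f in('side9','e15'): t(f'pics/{f}.png',(110,150,240,290))
a=cv2.imread('pics/scene9.png');b=cv2.imread('pics/s15.png');d=cv2.absdiff(a,b).max(2)[100:190,145:258]>40
ys,xs=np.nonzero(d);print(np.histogram(xs+145,8),np.histogram(ys+100,6))
```

```text
pics/scene9.png []
pics/s15.png []
pics/side9.png [[177.2, 198.1, 474]]
pics/e15.png [[177.3, 197.6, 485]]
(array([239, 121,   1,   0,   0,   0, 110, 363]), array([145., 159., 173., 187., 201., 215., 229., 243., 257.])) (array([239, 198, 155, 117,  89,  36]), array([100., 107., 114., 121., 128., 135., 142.]))
```

```bash
python3 -c "
from bench import robot
print(robot.close_job())"
```

```text
the job is handed in; nothing more can be done
None
```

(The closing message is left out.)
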